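Turn the drying tiles over with the lifter

TASK

The painted tiles on the turning board are dry on top and must be turned over: first move the jars from the cork landing to the plank tray, standing upright; then take the lifter from its mat, slide its blade under the near edge of each tile and tip the tile over the step so that it lies face down and flat on the cork, and put the lifter back lying on its mat. The paint marks easily, so never touch a tile with the gripper or the arm, only with the lifter, and leave the brush pot and the bottle alone.

Things in the scene. Friction and masses are not known exactly. Their poses are not given: they have to be found in the camera images.
- board: Fixed turning board. Origin on the bench at the foot of a step, mid-width; z up, x away from the robot. Robot side (x -110 to 0 mm): three lanes along x, centre lines y = -88, 0, +88 mm, each of two wooden ribs 8 mm wide, centred 26 mm either side of the line, tops 16 mm above the bench; between them 44 mm is free, down to the bench, open to the robot. At x = 0 a 4 mm step up to the cork.
- cork (a point): Centre of the cork landing's top, 20 mm above the bench: flat, 110 mm along the board's x (board x 0 to 110 mm), 270 mm along y; closed at the far side by a strip 12 mm wide that stands 14 mm above the cork.
- tray: Flat pale plywood plank, fixed on the bench, 260 (x) x 140 (y) mm, 6 mm thick, where jars belong; origin at the centre of its underside. It stands on one side of the turning board, the rubber mat on the other.
- mat: Thin black rubber mat, fixed on the bench, 220 (x) x 120 (y) x 4 mm, where the lifter belongs; origin at the centre of its underside.
- lifter: Tile lifter, 100 g, flat on the mat: wooden handle block with a level steel blade at its foot. Origin: underside of the handle, below the place to grip; x along the blade to its tip, z up. Handle: x -60 to +30 mm, 20 mm wide, z 0 to 30 mm. Blade: x on to +100 mm, 28 mm wide, z 0 to 3 mm.
- lifter_tip (a point): Middle of the front edge of the lifter's blade.
- tile_a: Terracotta tile 70 x 70 x 8 mm, 80 g, painted face on +z; origin at the centre of the bare back (z = 0). May be absent; else starts face up on the ribs of the right-hand (y = -88 mm) lane, squarely, far edge 3 to 10 mm short of the step. Raised at its near edge by the blade it can be slid to the step, pivots there and, pushed past upright, topples face down onto the cork.
- tile_b: Terracotta tile 70 x 70 x 8 mm, 80 g, painted face on +z; origin at the centre of the bare back (z = 0). May be absent; else starts face up on the ribs of the middle lane, squarely, far edge 3 to 10 mm short of the step. Raised at its near edge by the blade it can be slid to the step, pivots there and, pushed past upright, topples face down onto the cork.
- tile_c: Terracotta tile 70 x 70 x 8 mm, 80 g, painted face on +z; origin at the centre of the bare back (z = 0). May be absent; else starts face up on the ribs of the left-hand (y = +88 mm) lane, squarely, far edge 3 to 10 mm short of the step. Raised at its near edge by the blade it can be slid to the step, pivots there and, pushed past upright, topples face down onto the cork.
- jar_a: Squat closed glass jar with a steel lid, 56 mm across, 46 mm tall, about 220 g; origin at the centre of its underside, z up. It starts standing on the cork landing of the turning board. May be absent.
- jar_b: Squat closed glass jar with a steel lid, 56 mm across, 46 mm tall, about 220 g; origin at the centre of its underside, z up. It starts standing on the cork landing of the turning board. May be absent.
- jar_c: Squat closed glass jar with a steel lid, 56 mm across, 46 mm tall, about 220 g; origin at the centre of its underside, z up. It starts standing on the cork landing of the turning board. May be absent.
- brush_pot: White ceramic pot, 72 mm across, 85 mm tall, with brushes standing in it (210 mm in all); not part of the job. Origin at the centre of its underside.
- glue: White squeeze bottle, 56 mm across, 150 mm tall; not part of the job. Origin at the centre of its underside.
There are look-alikes about, which are no part of the job. Leave any orange or turquoise look-alike of the jar_a alone.

How it is judged:
By the outcome, as a careful person would: the job done as asked, in the order asked, and still so for the second after the job is handed in, with the robot touching nothing.
Of tile_a, tile_b, tile_c only 2 to 3 are there at a start; the rules pass over those that are not, and their reading is None.
Of jar_a, jar_b, jar_c only 2 to 3 are there at a start; the rules pass over those that are not, and their reading is None.
At some moment in a run one of jar_a, jar_b, jar_c, lifter may be knocked a few centimetres aside while the robot is not near it.
It also fails if it takes over 210 s, if anything falls off the work surface, if the arm or the gripper's body presses on something with over 40 N, if the wrist force passes 120 N, or if a joint passes its speed limit or range.

ROBOT

A 7-joint arm with a two-finger parallel gripper is mounted at the origin on the work surface. World frame = base frame: x ahead of the robot, y to its left, z up, the work surface at z = 0. Lengths are in m, angles in rad, forces in N, time in s.
With the tool pointing down it reaches from about 0.425 to 0.925 m from the base axis. Payload 6.8 kg.
Tool frame: the origin (TCP) lies at the very end of the fingers, on their centre line; the grasp point (between the pads) lies 19 mm behind it; z points along the fingers, y is the line along which they close (so a half turn about z gives the same grasp; the last joint's range is limited). The gripper opens to 85 mm and grips with 20 to 120 N. Pads are 22 mm wide; open, the fingers measure 114 mm over their backs; the gripper's body (76 mm by 85 mm) begins 54 mm behind the grasp point. The pads swing forward as they close: fully open they stand 13 mm farther back than shut.
Start: joints at [1.177, 0.477, 0.022, 1.555, -0.011, 1.109, -0.083], TCP at [0.19, -0.648, 0.231] pointing down, gripper open.
Joint ranges: [-2.96, 2.96], [-0.34, 2.1], [-1.41, 1.46], [0.24, 2.44], [-1.37, 4.51], [0.17, 1.92], [-2.96, 2.96]. Speed limits (rad/s): [2.39, 2.39, 3.14, 3.14, 3.14, 3.14, 3.14].

INTERFACE

Orientations are given as a rotation vector (axis times angle).
In Python, from bench import get_obs, grab_frame, hand_in gives the robot as it stands.
- The arm moves only by the tool drive_tool, never from a script. Its argument "rows" is a list of rows, each an object with "offset": the shift along the tool's x, y, z as a fraction of full scale, a list of three; "rotation": the turn, a rotation vector about the tool's x, y, z as a fraction of full scale, a list of three; "claw": the opening, from 0 (shut) to 1 (fully open). In form: [{"offset": [tx, ty, tz], "rotation": [wx, wy, wz], "claw": claw}, ...]. A call has 1 to 20 rows; each row is the pose to reach, as a shift and turn from the pose commanded when the call began, along the tool's axes at that moment; what a row does not reach only later rows make up. Full scale, the value 1, is 0.15 m for a shift and 2 rad for a turn. A row lasts 1/12 s, in which the tool goes at most 41.7 mm and 7.16 degrees, less where a joint would pass 70% of its speed; a pose out of reach is approached as far as the arm can. A call with a number of a shift or a turn outside -1 to 1 is refused whole. A call with a gripper value outside its range is refused whole. The fingers move at their own pace and stop on an object; "force" is the grip in N (left out, the last holds). Time passes only in rows, so rows that repeat a pose let the fingers close. It gives the time, the measured TCP pose, the force, the opening and the grip force at its end, in the units of the state.
- get_obs(): the state, without advancing time (a new reading comes with each control period).
- grab_frame(name): name is "scene" or "top" or "wrist"; returns a dict with "frame" (480x640x3 uint8, red, green, blue), "z_map" (480x640 float32, m along the optical axis (not along the pixel's ray), 0 where there is no reading), "vfov" (degrees; the focal length in pixels is half the picture's height over the tangent of half this angle, whatever the lens; pixels are square), "cx", "cy" (the principal point, pixels), "R" (3x3) and "t" (3): a world point X has camera coordinates R X + t. Camera axes: x right, y down, z forward; pixel columns grow to the right and rows downward; lengths in m; the calibration is good to about 2 mm. A picture is of the moment at which its call begins.
- hand_in(): hands the job in; it is judged then, once.
The state is a dict: "clock": time; "joints": joint angles; "qvel": joint speeds; "tau": joint torques, N m; "tcp_pos": TCP position; "orientation": TCP orientation; "contact_force": force on the tool from outside, world axes, zero at the start; "moment": the same for the moment, N m; "grip_width": finger opening in m; "gripper_force": force on a finger pad.
Only numpy, scipy, OpenCV 4.12 (cv2) and the standard library are available. Lean on these libraries where they do the work, as an engineer would, in place of code of your own. Each camera call takes 0.05 s, during which the arm holds its last target. There are 200 camera calls.

## Working session

There is one attempt and no reset: what is moved stays moved. The work goes in short steps, Python scripts to look and compute and a tool call to move; the robot and the scene stay as the last step left them, time stands still between calls to the robot, and variables do not carry over. Pictures are saved under pics/ and viewed, at most 14 in all, crops included, and the job is handed in when it is done.

Besides the shell and the picture viewer there is one more tool, called as name(argument=value, ...) on one line, values as JSON. drive_tool: Moves the arm, as the interface text tells. Its arguments: {"type":"object","properties":{"rows":{"type":"array","items":{"type":"object","properties":{"offset":{"type":"array","items":{"type":"number"}},"rotation":{"type":"array","items":{"type":"number"}},"claw":{"type":"number"}}}},"force":{"type":"number"}},"required":["rows"]}

```bash
ls; mkdir -p pics; python3 - <<'E'
from bench import *
import cv2
print(get_obs())
for n in("scene","top"):
    f=grab_frame(n);cv2.imwrite(f"pics/{n}0.png",f["frame"][:,:,::-1]);print(n,f["vfov"],f["cx"],f["cy"],f["R"],f["t"])
E
```

```text
pics
{'clock': 0.0, 'joints': array([ 1.17690793,  0.47780502,  0.0223506 ,  1.55644363, -0.01147899,
        1.1092866 , -0.08313638]), 'qvel': array([-3.59643840e-04,  7.42270356e-04, -5.19931111e-05,  1.57012221e-04,
        6.67410888e-05,  1.67506521e-03,  9.08078535e-04]), 'tau': array([-9.19411395e-04, -5.96454978e+01,  1.60706889e+00, -2.81194836e+01,
        1.24405359e-02,  9.37582925e-03, -1.78739805e-05]), 'tcp_pos': array([ 0.19010127, -0.6470693 ,  0.23032593]), 'orientation': array([-3.10782851e+00, -4.47114396e-01,  6.50666375e-04]), 'contact_force': array([ 0.87973897, -0.1022957 , -0.18373432]), 'moment': array([ 0.02433033, -0.02427117,  0.02692063]), 'gripper_force': 0.0, 'grip_width': 0.08575458364561381}
scene 51.89586052807242 316.8966120941628 235.5794450197097 [[-0.32861254  0.944462    0.00230796]
 [ 0.60901877  0.21376618 -0.76380636]
 [-0.72187945 -0.24959076 -0.64544133]] [ 0.18947144 -0.34332621  1.40926933]
top 52.9408192268834 318.43353089168767 238.50947599887752 [[ 0.02704456 -0.99958747  0.00966813]
 [-0.99673583 -0.02770085 -0.075831  ]
 [ 0.07606753 -0.00758576 -0.99707381]] [-0.0238288   0.63760851  0.90777166]
```

View pics/top0.png

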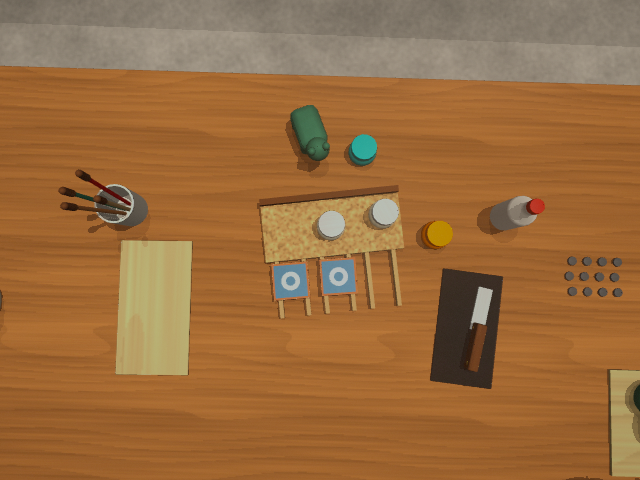

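View pics/scene0.png

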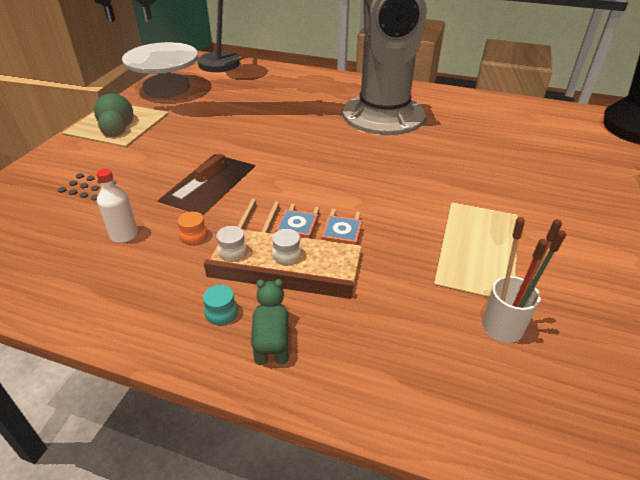

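The top view shows jars at (331,225) and (385,213), and tiles at (290,281) and (338,277), so tile_c and tile_b. The lifter lies on the mat near (480,330), the tray is on the left and the look-alikes are off the cork. I'll measure these next.

```bash
cat > h.py <<'E'
from bench import *
import cv2, numpy as np
from scipy.spatial.transform import Rotation as Ro
def cast(f,uv,z):
    uv=np.atleast_2d(uv).astype(float); F=240/np.tan(np.radians(f["vfov"]/2))
    d=np.c_[(uv[:,0]-f["cx"])/F,(uv[:,1]-f["cy"])/F,np.ones(len(uv))]
    R,t=np.array(f["R"]),np.array(f["t"]); c=-R.T@t; w=d@R
    return c+w*((z-c[2])/w[:,2])[:,None]
def proj(f,X):
    F=240/np.tan(np.radians(f["vfov"]/2)); p=np.atleast_2d(X)@np.array(f["R"]).T+np.array(f["t"])
    return np.c_[p[:,0]/p[:,2]*F+f["cx"],p[:,1]/p[:,2]*F+f["cy"]]
def blobs(f,lo,hi,roi,amin=60,close=0):
    h=cv2.cvtColor(f["frame"],cv2.COLOR_RGB2HSV); m=cv2.inRange(h,np.array(lo),np.array(hi))
    k=np.zeros_like(m); x0,y0,x1,y1=roi; k[y0:y1,x0:x1]=255; m&=k
    if close: m=cv2.morphologyEx(m,cv2.MORPH_CLOSE,np.ones((close,close),np.uint8))
    cs,_=cv2.findContours(m,cv2.RETR_EXTERNAL,cv2.CHAIN_APPROX_NONE)
    return [c[:,0] for c in cs if cv2.contourArea(c)>amin]
def rect(f,c,z):
    w=cast(f,c,z)[:,:2]; r=cv2.minAreaRect((w*1000).astype(np.float32)); return np.round(cv2.boxPoints(r)).tolist(),np.round(r[0],1),np.round(r[1],1),round(r[2],1)
def state():
    o=get_obs(); return np.array(o["tcp_pos"]),Ro.from_rotvec(o["orientation"]),o
def goal(p,zaxis_rv,claw=None):
    "offset/rotation fractions from present pose to TCP p, orientation Rotation"
    c,R,o=state(); return np.round(R.inv().apply(np.array(p)-c)/.15,3),np.round((R.inv()*zaxis_rv).as_rotvec()/2,4)
E
python3 - <<'E'
from h import *
f=grab_frame("top"); h=cv2.cvtColor(f["frame"],cv2.COLOR_RGB2HSV)
for n,u,v in[("cork",300,230),("tile",276,270),("tray",150,300),("mat",450,350),("handle",475,355),("blade",482,305),("jar",331,222),("wood",230,300),("rib",397,280),("tile edge",290,299)]:print(n,h[v,u])
print("z",[np.round(f["z_map"][v,u],3) for u,v in[(300,240),(331,222),(150,300),(482,305)]])
jar=blobs(f,(0,0,120),(180,45,255),(262,185,410,250))
for c in jar:
    (x,y),r=cv2.minEnclosingCircle(c); print("jar",x,y,r,cast(f,(x,y),.066),cast(f,(x,y),.062))
for c in blobs(f,(90,60,60),(125,255,255),(262,255,380,310)):print("tile",rect(f,c,.024))
for c in blobs(f,(15,40,120),(32,160,255),(100,230,200,385),500):print("tray",rect(f,c,.006))
for c in blobs(f,(0,0,0),(180,255,70),(425,260,510,395),500,15):print("mat",rect(f,c,.004))
for c in blobs(f,(0,0,120),(180,60,255),(440,270,505,390)):print("blade",rect(f,c,.007))
for c in blobs(f,(0,100,50),(15,255,150),(455,310,495,375)):print("handle",rect(f,c,.034))
for c in blobs(f,(12,80,120),(32,255,255),(255,185,410,268),500,9):print("cork",rect(f,c,.020))
cv2.imwrite("pics/c.png",cv2.resize(f["frame"][180:400,240:520,::-1],None,fx=2.85,fy=2.7))
E
```

```text
cork [ 22 127 187]
tile [101 100 151]
tray [ 24 106 186]
mat [ 15 104  54]
handle [ 11 176 110]
blade [ 33  14 184]
jar [ 36  14 188]
wood [ 14 181 166]
rib [ 19 125 185]
tile edge [ 12 177 128]
z [np.float32(0.937), np.float32(0.89), np.float32(0.938), np.float32(0.943)]
jar 331.1961975097656 223.3987274169922 13.210001945495605 [[ 0.66355561 -0.02889393  0.066     ]] [[ 0.66399015 -0.02902742  0.062     ]]
jar 384.96807861328125 211.0957489013672 13.063355445861816 [[ 0.68933047 -0.12819976  0.066     ]] [[ 0.68988116 -0.12878072  0.062     ]]
tile ([[522.0, 72.0], [529.0, 12.0], [589.0, 19.0], [583.0, 79.0]], array([555.7,  45.6]), array([60.6, 60.5]), 6.3)
tile ([[534.0, -19.0], [540.0, -79.0], [600.0, -73.0], [594.0, -13.0]], array([566.7, -46.3]), array([60.5, 60.5]), 5.6)
tray ([[367.0, 379.0], [369.0, 238.0], [629.0, 242.0], [627.0, 382.0]], array([497.7, 310.1]), array([259.9, 140.6]), 0.8)
mat ([[357.0, -347.0], [575.0, -371.0], [588.0, -253.0], [370.0, -229.0]], array([ 472.8, -300. ]), array([118.7, 219.2]), 83.7)
blade ([[467.0, -333.0], [548.0, -350.0], [554.0, -323.0], [473.0, -305.0]], array([ 510.7, -327.8]), array([28. , 83.3]), 77.7)
handle ([[385.0, -312.0], [481.0, -332.0], [487.0, -303.0], [391.0, -283.0]], array([ 435.9, -307.6]), array([30. , 98.2]), 78.4)
cork ([[579.0, 116.0], [588.0, -186.0], [749.0, -181.0], [740.0, 121.0]], array([663.9, -32.7]), array([160.7, 301.9]), 1.7)
```

View pics/c.png

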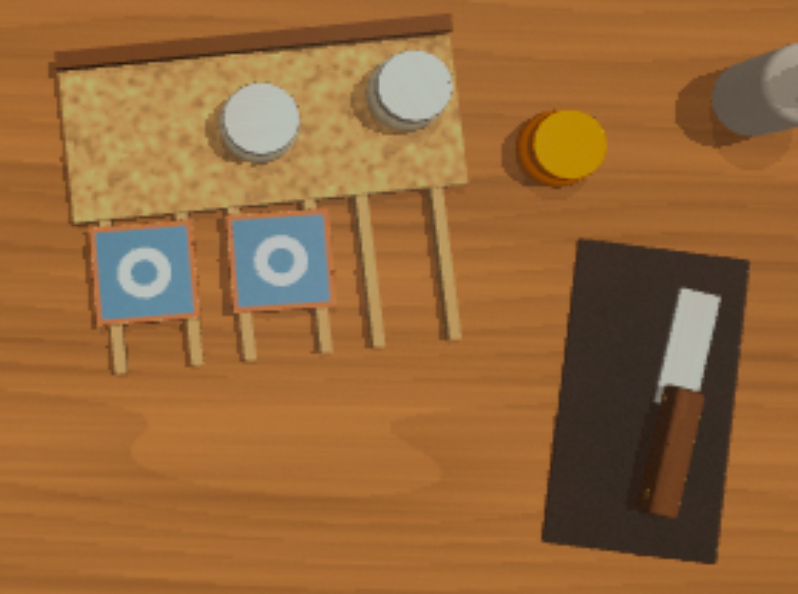

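```bash
cat >> h.py <<'E'
def plan(x,y,z,yaw):
    "total shift (in full scales, tool axes now) and turn to a tool-down pose"
    c,R,o=state(); print("tcp",c.round(4),"z-axis",R.apply([0,0,1]).round(3),"yaw",np.degrees(np.arctan2(*R.apply([1,0,0])[1::-1])).round(2),"w",round(o["grip_width"],4))
    T=Ro.from_euler("z",yaw,degrees=True)*Ro.from_rotvec([np.pi,0,0])
    d=np.array([x,y,z])-c; print("shift",(R.inv().apply(d)/.15).round(3),"turn",((R.inv()*T).as_rotvec()/2).round(4))
E
python3 -c "
from h import *
plan(.664,-.029,.23,6)"
```

```text
tcp [ 0.1902 -0.6472  0.2306] z-axis [-0.001  0.001 -1.   ] yaw 16.38 w 0.0853
shift [ 4.193 -3.063  0.007] turn [-0.0007  0.0001  0.0906]
```

drive_tool(rows=[{"offset":[0.2,-0.15,0],"rotation":[0,0,0],"claw":0.85},{"offset":[0.45,-0.33,0],"rotation":[0,0,0],"claw":0.85},{"offset":[0.7,-0.5,0],"rotation":[0,0,0],"claw":0.85},{"offset":[0.9,-0.65,0],"rotation":[0,0,0],"claw":0.85}], force=40)

```text
clock: 0.48
tcp_pos: [0.2907, -0.5177, 0.231]
orientation: [-3.109, -0.446, 0.0]
contact_force: [1.2, 0.5, 0.7]
grip_width: 0.0727
gripper_force: 0.0
```

drive_tool(rows=[{"offset":[0.25,-0.18,0],"rotation":[0,0,0],"claw":0.85},{"offset":[0.5,-0.36,0],"rotation":[0,0,0],"claw":0.85},{"offset":[0.75,-0.55,0],"rotation":[0,0,0],"claw":0.85},{"offset":[1,-0.73,0],"rotation":[0,0,0],"claw":0.85}])

```text
clock: 0.82
tcp_pos: [0.392, -0.3851, 0.2313]
orientation: [-3.11, -0.447, 0.0]
contact_force: [0.5, -0.3, -0.4]
grip_width: 0.0722
gripper_force: 0.0
```

drive_tool(rows=[{"offset":[0.25,-0.18,0],"rotation":[0,0,0],"claw":0.85},{"offset":[0.5,-0.36,0],"rotation":[0,0,0],"claw":0.85},{"offset":[0.75,-0.55,0],"rotation":[0,0,0],"claw":0.85},{"offset":[1,-0.73,0],"rotation":[0,0,0],"claw":0.85}])

```text
clock: 1.15
tcp_pos: [0.4934, -0.253, 0.2313]
orientation: [3.11, 0.447, -0.0]
contact_force: [-0.1, -0.9, -1.3]
grip_width: 0.0721
gripper_force: 0.0
```

drive_tool(rows=[{"offset":[0.25,-0.18,0],"rotation":[0,0,0],"claw":0.85},{"offset":[0.5,-0.36,0],"rotation":[0,0,0],"claw":0.85},{"offset":[0.7,-0.53,0],"rotation":[0,0,0.05],"claw":0.85},{"offset":[0.7,-0.53,0],"rotation":[0,0,0.09],"claw":0.85},{"offset":[0.7,-0.53,0],"rotation":[0,0,0.09],"claw":0.85}])

```text
clock: 1.57
tcp_pos: [0.5729, -0.1441, 0.2309]
orientation: [-3.135, -0.172, -0.001]
contact_force: [-0.8, -0.6, 0.4]
grip_width: 0.0725
gripper_force: 0.0
```

```bash
python3 -c "
from h import *
plan(.664,-.029,.23,6)
f=grab_frame('wrist');cv2.imwrite('pics/w1.png',f['frame'][:,:,::-1]);print(get_obs()['clock'],get_obs()['joints'].round(2))
print(f['R'],f['t'])"
```

```text
tcp [ 0.5729 -0.1441  0.2309] z-axis [ 0.     0.002 -1.   ] yaw 6.27 w 0.0725
shift [ 0.688 -0.696  0.008] turn [-0.001  -0.0003  0.0024]
1.6167 [ 0.31  0.35 -0.21  1.75  0.08  1.05 -1.39]
[[ 0.1094443  -0.99398748 -0.00329041]
 [-0.94698209 -0.10527355  0.30354965]
 [-0.30207095 -0.03010582 -0.95280994]] [-0.2050997   0.48789565  0.54861677]
```

View pics/w1.png

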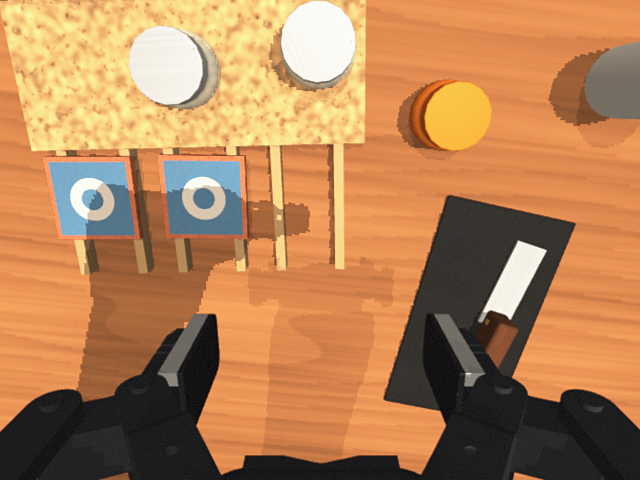

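The wrist view shows the cork front edge from (30,152) to (365,143), jar lids at (167,66) and (318,42), tiles at (92,198) and (204,198), and the free lane's ribs at x≈278 and 338.

```bash
cat > m.py <<'E'
from h import *
f=grab_frame("wrist"); np.save("w1.npy",f["frame"]); h=cv2.cvtColor(f["frame"],cv2.COLOR_RGB2HSV)
for n,u,v in[("cork",100,130),("wood",390,140),("rib",278,170),("rib2",340,250),("rim",57,240),("bg",310,240),("lid",167,66),("ribd",240,255)]:print(n,h[v,u],end=" ")
for c in blobs(f,(0,0,180),(180,30,255),(120,0,370,110)):
    (x,y),r=cv2.minEnclosingCircle(c); print("\njar",x,y,r,cast(f,(x,y),.066))
T=[]
for c in blobs(f,(90,60,50),(125,255,255),(20,140,260,260)):
    r=rect(f,c,.024); T.append(r[1]); print("tile",r)
# cork front edge: per column the lowest cork pixel
g=cv2.cvtColor(f["frame"],cv2.COLOR_RGB2LAB).astype(int)
E
python3 m.py; python3 -c "
import numpy as np
f=np.load('w1.npy')
print(f[140:158,320].tolist());print(f[200,265:295].tolist());print(f[200,328:350].tolist())"
```

```text
cork [ 20 122 250] wood [ 12 168 209] rib [ 15 127 116] rib2 [ 17 129 247] rim [ 13 167 225] bg [ 13 163 230] lid [ 21  13 248] ribd [ 15 128 182] 
jar 160.0833282470703 61.66666793823242 40.45111846923828 [[ 0.66417215 -0.02903855  0.066     ]]

jar 312.7994079589844 38.183101654052734 40.40065383911133 [[ 0.68946152 -0.1284648   0.066     ]]
tile ([[522.0, 73.0], [528.0, 12.0], [589.0, 19.0], [582.0, 80.0]], array([555.1,  45.9]), array([60.7, 61.3]), 6.3)
tile ([[533.0, -19.0], [539.0, -79.0], [600.0, -74.0], [594.0, -13.0]], array([566.2, -46.1]), array([61.1, 61.1]), 5.6)
[[255, 228, 141], [226, 168, 104], [191, 122, 72], [190, 114, 67], [191, 116, 67], [189, 115, 68], [210, 127, 72], [221, 134, 78], [220, 131, 79], [221, 134, 79], [215, 130, 75], [211, 129, 76], [204, 124, 73], [206, 126, 73], [205, 125, 70], [208, 125, 72], [217, 132, 76], [221, 134, 81]]
[[247, 160, 92], [194, 119, 67], [158, 94, 53], [166, 102, 60], [237, 177, 114], [252, 217, 139], [251, 222, 143], [251, 221, 145], [251, 220, 141], [251, 220, 145], [251, 220, 143], [252, 221, 143], [255, 225, 146], [245, 195, 126], [159, 121, 78], [175, 112, 72], [238, 147, 87], [243, 158, 92], [242, 158, 92], [242, 158, 92], [242, 158, 94], [242, 158, 92], [241, 156, 91], [241, 158, 93], [239, 154, 90], [240, 155, 90], [240, 155, 89], [241, 155, 92], [240, 156, 92], [240, 154, 90]]
[[156, 95, 54], [132, 81, 46], [190, 138, 86], [254, 215, 136], [253, 226, 146], [251, 222, 144], [251, 221, 142], [250, 220, 142], [250, 219, 139], [250, 221, 142], [251, 222, 145], [252, 226, 145], [239, 169, 103], [230, 139, 81], [230, 144, 83], [229, 142, 81], [232, 148, 89], [229, 145, 84], [227, 140, 80], [229, 144, 84], [229, 143, 86], [229, 143, 85]]
```

```bash
python3 - <<'E'
from h import *
f=grab_frame("wrist"); h=cv2.cvtColor(f["frame"],cv2.COLOR_RGB2HSV); m=(h[:,:,1]<146)&(h[:,:,1]>95)
P=[]
for v in (165,180,195,240,255,265):
    for a,b in((262,292),(322,352)):
        i=np.where(m[v,a:b])[0]+a
        if len(i)>5: 
            P.append((a,)+tuple(cast(f,(i.mean()+.0,v),.016)[0,:2]));print(v,len(i),(np.array(P[-1][1:])*1e3).round(1))
E_=[]
for u in list(range(35,50))+list(range(290,325))+list(range(205,260)):
    i=np.where(m[110:160,u])[0]
    if len(i): E_.append(cast(f,(u,110+i.max()+.5),.020)[0,:2])
E_=np.array(E_); l=cv2.fitLine(E_.astype(np.float32),cv2.DIST_HUBER,0,1e-4,1e-4).ravel()
print("front dir",l,"yaw",np.degrees(np.arctan2(l[0],-l[1])),"res",len(E_))
P=np.array(P)
for a in(262,322):
    q=P[P[:,0]==a][:,1:]; k=cv2.fitLine(q.astype(np.float32),cv2.DIST_L2,0,1e-4,1e-4).ravel(); print("rib",np.degrees(np.arctan2(k[1],k[0])),k[2:])
E
```

```text
165 11 [ 596.  -103.8]
165 11 [ 601.6 -154.8]
180 11 [ 583.7 -105.5]
180 10 [ 589.3 -156.7]
195 12 [ 571.  -106.8]
195 10 [ 576.6 -158.2]
240 10 [ 531.4 -112.4]
240 10 [ 537.  -163.7]
255 11 [ 517.6 -113.9]
255 10 [ 523.2 -165.3]
265 10 [ 508.2 -115. ]
265 9 [ 513.8 -166.9]
front dir [ 0.18441066 -0.9828493   0.6119561  -0.09111927] yaw 10.626775 res 105
rib 7.3579764 [ 0.5513179  -0.10955456]
rib 7.71248 [ 0.556918   -0.16093138]
```

drive_tool(rows=[{"offset":[0.23,-0.23,0],"rotation":[0,0,0],"claw":0.85},{"offset":[0.46,-0.46,0],"rotation":[0,0,0],"claw":0.85},{"offset":[0.69,-0.695,0],"rotation":[0,0,0.002],"claw":0.85},{"offset":[0.69,-0.695,0.3],"rotation":[0,0,0.002],"claw":0.85},{"offset":[0.69,-0.695,0.55],"rotation":[0,0,0.002],"claw":0.85},{"offset":[0.69,-0.695,0.8],"rotation":[0,0,0.002],"claw":0.85},{"offset":[0.69,-0.695,0.9],"rotation":[0,0,0.002],"claw":0.85},{"offset":[0.69,-0.695,0.9],"rotation":[0,0,0.002],"claw":0.85}])

```text
clock: 2.38
tcp_pos: [0.6588, -0.0368, 0.091]
orientation: [3.137, 0.158, -0.015]
contact_force: [-1.4, -0.2, 0.2]
grip_width: 0.0725
gripper_force: 0.0
```

```bash
python3 -c "
from h import *
plan(.664,-.029,.032,6)
f=grab_frame('top');g=grab_frame('wrist')
cv2.imwrite('pics/w2.png',np.hstack([f['frame'][170:350,230:500],cv2.resize(g['frame'],(240,180))])[:,:,::-1])"
```

```text
tcp [ 0.6588 -0.0368  0.091 ] z-axis [-0.01  -0.001 -1.   ] yaw 5.77 w 0.0725
shift [ 0.043 -0.049  0.393] turn [ 0.0001  0.0049 -0.002 ]
```

View pics/w2.png

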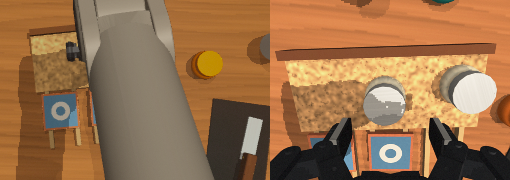

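The arm lags its target, so I'll hold for a moment and then check.

drive_tool(rows=[{"offset":[0,0,0],"rotation":[0,0,0],"claw":0.85},{"offset":[0,0,0],"rotation":[0,0,0],"claw":0.85}])

```text
clock: 2.65
tcp_pos: [0.6646, -0.0351, 0.0989]
orientation: [3.137, 0.158, 0.007]
contact_force: [-0.3, 1.0, 1.1]
grip_width: 0.0726
gripper_force: 0.0
```

```bash
python3 -c "
from h import *
plan(.664,-.029,.032,6)
f=grab_frame('wrist')
for c in blobs(f,(0,0,120),(180,40,255),(180,180,640,350),800):
    (x,y),r=cv2.minEnclosingCircle(c); print('jar',x,y,r,cast(f,(x,y),.066))
"
```

```text
tcp [ 0.6646 -0.0351  0.0989] z-axis [ 0.004 -0.    -1.   ] yaw 5.78 w 0.0726
shift [-0.002 -0.041  0.446] turn [ 0.0003 -0.0021 -0.0019]
jar 307.65283203125 285.6659240722656 54.75454330444336 [[ 0.66525934 -0.02909144  0.066     ]]
jar 540.8783569335938 254.2567596435547 59.2884635925293 [[ 0.69023608 -0.12854491  0.066     ]]
```

drive_tool(rows=[{"offset":[0,-0.041,0.05],"rotation":[0,0,0],"claw":0.85},{"offset":[0,-0.041,0.05],"rotation":[0,0,0],"claw":0.85},{"offset":[0,-0.041,0.15],"rotation":[0,0,0],"claw":0.85},{"offset":[0,-0.041,0.25],"rotation":[0,0,0],"claw":0.85},{"offset":[0,-0.041,0.35],"rotation":[0,0,0],"claw":0.85},{"offset":[0,-0.041,0.44],"rotation":[0,0,0],"claw":0.85},{"offset":[0,-0.041,0.44],"rotation":[0,0,0],"claw":0.85},{"offset":[0,-0.041,0.44],"rotation":[0,0,0],"claw":0.85},{"offset":[0,-0.041,0.44],"rotation":[0,0,0],"claw":0.3},{"offset":[0,-0.041,0.44],"rotation":[0,0,0],"claw":0.3},{"offset":[0,-0.041,0.44],"rotation":[0,0,0],"claw":0.3},{"offset":[0,-0.041,0.44],"rotation":[0,0,0],"claw":0.3},{"offset":[0,-0.041,0.44],"rotation":[0,0,0],"claw":0.3},{"offset":[0,-0.041,0.44],"rotation":[0,0,0],"claw":0.3}])

```text
clock: 3.87
tcp_pos: [0.6632, -0.0284, 0.0318]
orientation: [3.137, 0.159, 0.003]
contact_force: [-1.7, -1.1, 5.6]
grip_width: 0.0513
gripper_force: 41.4
```

```bash
python3 -c "
from h import *
print(get_obs()['gripper_force'],get_obs()['contact_force'])
plan(.440,.300,.15,6)
"
```

```text
41.362945099244826 [-1.65747693 -1.05956031  5.55944552]
tcp [ 0.6632 -0.0284  0.0318] z-axis [ 0.002 -0.    -1.   ] yaw 5.82 w 0.0513
shift [-1.257 -2.329 -0.791] turn [ 0.0003 -0.001  -0.0016]
```

drive_tool(rows=[{"offset":[0,0,-0.15],"rotation":[0,0,0],"claw":0.3},{"offset":[0,0,-0.35],"rotation":[0,0,0],"claw":0.3},{"offset":[0,0,-0.55],"rotation":[0,0,0],"claw":0.3},{"offset":[0,0,-0.7],"rotation":[0,0,0],"claw":0.3},{"offset":[0,0,-0.8],"rotation":[0,0,0],"claw":0.3},{"offset":[-0.08,-0.15,-0.8],"rotation":[0,0,0],"claw":0.3},{"offset":[-0.16,-0.3,-0.8],"rotation":[0,0,0],"claw":0.3},{"offset":[-0.25,-0.47,-0.8],"rotation":[0,0,0],"claw":0.3},{"offset":[-0.35,-0.65,-0.8],"rotation":[0,0,0],"claw":0.3},{"offset":[-0.45,-0.83,-0.8],"rotation":[0,0,0],"claw":0.3}])

```text
clock: 4.7
tcp_pos: [0.5814, 0.0896, 0.1502]
orientation: [-3.138, -0.159, 0.0]
contact_force: [0.3, 0.5, -2.6]
grip_width: 0.051
gripper_force: 42.0
```

drive_tool(rows=[{"offset":[-0.1,-0.18,0],"rotation":[0,0,0],"claw":0.3},{"offset":[-0.2,-0.36,0],"rotation":[0,0,0],"claw":0.3},{"offset":[-0.3,-0.55,0],"rotation":[0,0,0],"claw":0.3},{"offset":[-0.4,-0.75,0],"rotation":[0,0,0],"claw":0.3},{"offset":[-0.5,-0.93,0],"rotation":[0,0,0],"claw":0.3}])

```text
clock: 5.12
tcp_pos: [0.4924, 0.2215, 0.1504]
orientation: [-3.137, -0.16, -0.0]
contact_force: [0.3, -0.6, -2.4]
grip_width: 0.0514
gripper_force: 42.0
```

drive_tool(rows=[{"offset":[-0.1,-0.18,0],"rotation":[0,0,0],"claw":0.3},{"offset":[-0.2,-0.36,0],"rotation":[0,0,0],"claw":0.3},{"offset":[-0.28,-0.5,0],"rotation":[0,0,0],"claw":0.3},{"offset":[-0.3,-0.55,0.05],"rotation":[0,0,0],"claw":0.3},{"offset":[-0.3,-0.55,0.2],"rotation":[0,0,0],"claw":0.3},{"offset":[-0.3,-0.55,0.4],"rotation":[0,0,0],"claw":0.3},{"offset":[-0.3,-0.55,0.6],"rotation":[0,0,0],"claw":0.3},{"offset":[-0.3,-0.55,0.7],"rotation":[0,0,0],"claw":0.3},{"offset":[-0.3,-0.55,0.7],"rotation":[0,0,0],"claw":0.3},{"offset":[-0.3,-0.55,0.7],"rotation":[0,0,0],"claw":0.3}])

```text
clock: 5.95
tcp_pos: [0.4404, 0.2968, 0.0447]
orientation: [3.136, 0.159, -0.002]
contact_force: [-0.0, 0.1, -2.0]
grip_width: 0.0515
gripper_force: 42.6
```

```bash
python3 -c "
from h import *
print(get_obs()['gripper_force'],get_obs()['contact_force'])
plan(.440,.300,.019,6)
"
```

```text
42.570329506415874 [-0.04416348  0.11138118 -1.96778004]
tcp [0.4404 0.2968 0.0447] z-axis [-0.001 -0.001 -1.   ] yaw 5.81 w 0.0515
shift [ 0.    -0.022  0.171] turn [ 0.0005  0.0008 -0.0017]
```

Set it down, release, rise, and look at jar 2.

drive_tool(rows=[{"offset":[0,0,0.06],"rotation":[0,0,0],"claw":0.3},{"offset":[0,0,0.11],"rotation":[0,0,0],"claw":0.3},{"offset":[0,0,0.15],"rotation":[0,0,0],"claw":0.3},{"offset":[0,0,0.175],"rotation":[0,0,0],"claw":0.3},{"offset":[0,0,0.175],"rotation":[0,0,0],"claw":0.3},{"offset":[0,0,0.175],"rotation":[0,0,0],"claw":0.75},{"offset":[0,0,0.175],"rotation":[0,0,0],"claw":0.85},{"offset":[0,0,0.175],"rotation":[0,0,0],"claw":0.85},{"offset":[0,0,0.175],"rotation":[0,0,0],"claw":0.85},{"offset":[0,0,-0.0],"rotation":[0,0,0],"claw":0.85},{"offset":[0,0,-0.25],"rotation":[0,0,0],"claw":0.85},{"offset":[0,0,-0.5],"rotation":[0,0,0],"claw":0.85},{"offset":[0,0,-0.7],"rotation":[0,0,0],"claw":0.85},{"offset":[0,0,-0.7],"rotation":[0,0,0],"claw":0.85}])

```text
clock: 7.12
tcp_pos: [0.4438, 0.3002, 0.1569]
orientation: [-3.131, -0.159, -0.015]
contact_force: [0.7, -0.1, 0.5]
grip_width: 0.0726
gripper_force: 0.0
```

```bash
python3 -c "
from h import *
plan(.6895,-.1285,.15,8)
f=grab_frame('top');cv2.imwrite('pics/t3.png',f['frame'][:,:,::-1])
for c in blobs(f,(0,0,120),(180,45,255),(262,185,410,250)):
    (x,y),r=cv2.minEnclosingCircle(c); print('jar',x,y,r,cast(f,(x,y),.066))
"
```

```text
tcp [0.4438 0.3002 0.1569] z-axis [ 0.009  0.007 -1.   ] yaw 5.82 w 0.0726
shift [1.34  3.01  0.042] turn [-0.0027 -0.0049 -0.019 ]
jar 384.81817626953125 211.18182373046875 13.207291603088379 [[ 0.68916153 -0.12792369  0.066     ]]
```

View pics/t3.png

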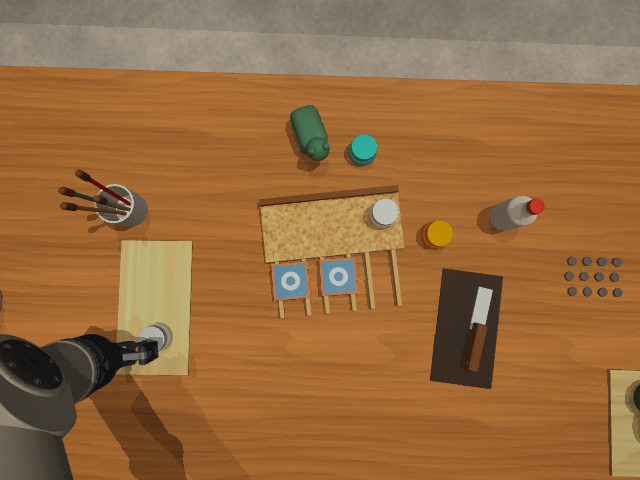

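drive_tool(rows=[{"offset":[0.1,0.22,0],"rotation":[0,0,0],"claw":0.85},{"offset":[0.2,0.45,0],"rotation":[0,0,0],"claw":0.85},{"offset":[0.3,0.67,0],"rotation":[0,0,0],"claw":0.85},{"offset":[0.4,0.9,0],"rotation":[0,0,0],"claw":0.85}])

```text
clock: 7.5
tcp_pos: [0.5139, 0.1678, 0.1493]
orientation: [3.137, 0.162, -0.002]
contact_force: [0.8, 0.6, 0.8]
grip_width: 0.0726
gripper_force: 0.0
```

drive_tool(rows=[{"offset":[0.1,0.22,0],"rotation":[0,0,0],"claw":0.85},{"offset":[0.2,0.45,0],"rotation":[0,0,0],"claw":0.85},{"offset":[0.3,0.67,0],"rotation":[0,0,0],"claw":0.85},{"offset":[0.4,0.9,0],"rotation":[0,0,0],"claw":0.85}])

```text
clock: 7.83
tcp_pos: [0.5873, 0.0394, 0.1491]
orientation: [3.137, 0.16, -0.003]
contact_force: [1.2, 0.5, 0.6]
grip_width: 0.0721
gripper_force: 0.0
```

drive_tool(rows=[{"offset":[0.1,0.22,0],"rotation":[0,0,0],"claw":0.85},{"offset":[0.2,0.45,0],"rotation":[0,0,0],"claw":0.85},{"offset":[0.3,0.67,0],"rotation":[0,0,0],"claw":0.85},{"offset":[0.4,0.9,0],"rotation":[0,0,0],"claw":0.85}])

```text
clock: 8.17
tcp_pos: [0.6607, -0.0886, 0.1488]
orientation: [-3.137, -0.16, 0.003]
contact_force: [0.6, 0.7, -0.4]
grip_width: 0.0724
gripper_force: 0.0
```

drive_tool(rows=[{"offset":[0.08,0.15,0.05],"rotation":[0,0,-0.01],"claw":0.85},{"offset":[0.15,0.3,0.15],"rotation":[0,0,-0.019],"claw":0.85},{"offset":[0.15,0.3,0.3],"rotation":[0,0,-0.019],"claw":0.85},{"offset":[0.15,0.3,0.4],"rotation":[0,0,-0.019],"claw":0.85},{"offset":[0.15,0.3,0.4],"rotation":[0,0,-0.019],"claw":0.85},{"offset":[0.15,0.3,0.4],"rotation":[0,0,-0.019],"claw":0.85}])

```text
clock: 8.67
tcp_pos: [0.6864, -0.1279, 0.0886]
orientation: [-3.132, -0.222, 0.006]
contact_force: [-0.1, 0.7, 0.1]
grip_width: 0.0729
gripper_force: 0.0
```

```bash
python3 -c "
from h import *
plan(.6895,-.1285,.032,8)
f=grab_frame('wrist')
for c in blobs(f,(0,0,120),(180,40,255),(180,180,460,350),800):
    (x,y),r=cv2.minEnclosingCircle(c); print('jar',x,y,r,cast(f,(x,y),.066))
"
```

```text
tcp [ 0.6864 -0.1279  0.0886] z-axis [-0.004  0.001 -1.   ] yaw 8.11 w 0.0729
shift [0.021 0.007 0.377] turn [-0.0009  0.0017  0.0009]
jar 324.2384948730469 286.0635681152344 58.447444915771484 [[ 0.69191976 -0.12848935  0.066     ]]
```

drive_tool(rows=[{"offset":[0.02,0.005,0.08],"rotation":[0,0,0],"claw":0.85},{"offset":[0.02,0.005,0.16],"rotation":[0,0,0],"claw":0.85},{"offset":[0.02,0.005,0.25],"rotation":[0,0,0],"claw":0.85},{"offset":[0.02,0.005,0.33],"rotation":[0,0,0],"claw":0.85},{"offset":[0.02,0.005,0.375],"rotation":[0,0,0],"claw":0.85},{"offset":[0.02,0.005,0.375],"rotation":[0,0,0],"claw":0.85},{"offset":[0.02,0.005,0.375],"rotation":[0,0,0],"claw":0.85},{"offset":[0.02,0.005,0.375],"rotation":[0,0,0],"claw":0.3},{"offset":[0.02,0.005,0.375],"rotation":[0,0,0],"claw":0.3},{"offset":[0.02,0.005,0.375],"rotation":[0,0,0],"claw":0.3},{"offset":[0.02,0.005,0.375],"rotation":[0,0,0],"claw":0.3},{"offset":[0.02,0.005,0.375],"rotation":[0,0,0],"claw":0.3},{"offset":[0.02,0.005,0.375],"rotation":[0,0,0],"claw":0.3}])

```text
clock: 9.8
tcp_pos: [0.6918, -0.1296, 0.0352]
orientation: [-3.134, -0.22, -0.003]
contact_force: [0.3, 1.8, 6.1]
grip_width: 0.049
gripper_force: 41.9
```

```bash
python3 -c "
from h import *
plan(.540,.290,.15,8)
"
```

```text
tcp [ 0.6918 -0.1296  0.0352] z-axis [ 0.002  0.    -1.   ] yaw 8.01 w 0.049
shift [-0.611 -2.911 -0.767] turn [ 0.     -0.001   0.0001]
```

drive_tool(rows=[{"offset":[0,0,-0.15],"rotation":[0,0,0],"claw":0.3},{"offset":[0,0,-0.35],"rotation":[0,0,0],"claw":0.3},{"offset":[0,0,-0.55],"rotation":[0,0,0],"claw":0.3},{"offset":[0,0,-0.7],"rotation":[0,0,0],"claw":0.3},{"offset":[0,0,-0.78],"rotation":[0,0,0],"claw":0.3},{"offset":[-0.04,-0.18,-0.78],"rotation":[0,0,0],"claw":0.3},{"offset":[-0.08,-0.36,-0.78],"rotation":[0,0,0],"claw":0.3},{"offset":[-0.12,-0.55,-0.78],"rotation":[0,0,0],"claw":0.3},{"offset":[-0.16,-0.75,-0.78],"rotation":[0,0,0],"claw":0.3},{"offset":[-0.2,-0.95,-0.78],"rotation":[0,0,0],"claw":0.3}])

```text
clock: 10.63
tcp_pos: [0.6398, 0.0076, 0.1498]
orientation: [3.134, 0.218, -0.003]
contact_force: [0.4, -0.2, -1.7]
grip_width: 0.0489
gripper_force: 41.7
```

drive_tool(rows=[{"offset":[-0.04,-0.18,0],"rotation":[0,0,0],"claw":0.3},{"offset":[-0.08,-0.36,0],"rotation":[0,0,0],"claw":0.3},{"offset":[-0.12,-0.55,0],"rotation":[0,0,0],"claw":0.3},{"offset":[-0.16,-0.75,0],"rotation":[0,0,0],"claw":0.3},{"offset":[-0.2,-0.95,0],"rotation":[0,0,0],"claw":0.3}])

```text
clock: 11.05
tcp_pos: [0.5904, 0.1444, 0.15]
orientation: [3.133, 0.219, -0.003]
contact_force: [-0.4, 0.6, -2.3]
grip_width: 0.0487
gripper_force: 41.7
```

drive_tool(rows=[{"offset":[-0.04,-0.18,0],"rotation":[0,0,0],"claw":0.3},{"offset":[-0.08,-0.36,0],"rotation":[0,0,0],"claw":0.3},{"offset":[-0.12,-0.55,0],"rotation":[0,0,0],"claw":0.3},{"offset":[-0.16,-0.75,0],"rotation":[0,0,0],"claw":0.3},{"offset":[-0.2,-0.95,0],"rotation":[0,0,0],"claw":0.3},{"offset":[-0.21,-1,0.05],"rotation":[0,0,0],"claw":0.3},{"offset":[-0.21,-1,0.2],"rotation":[0,0,0],"claw":0.3},{"offset":[-0.21,-1,0.4],"rotation":[0,0,0],"claw":0.3},{"offset":[-0.21,-1,0.6],"rotation":[0,0,0],"claw":0.3},{"offset":[-0.21,-1,0.7],"rotation":[0,0,0],"claw":0.3},{"offset":[-0.21,-1,0.7],"rotation":[0,0,0],"claw":0.3},{"offset":[-0.21,-1,0.7],"rotation":[0,0,0],"claw":0.3}])

```text
clock: 12.05
tcp_pos: [0.5388, 0.2873, 0.0448]
orientation: [3.132, 0.219, -0.004]
contact_force: [-0.1, 0.0, -0.8]
grip_width: 0.0492
gripper_force: 41.6
```

```bash
python3 -c "
from h import *
plan(.540,.290,.022,8)
"
```

```text
tcp [0.5388 0.2873 0.0448] z-axis [-0.003 -0.002 -1.   ] yaw 8.01 w 0.0492
shift [ 0.011 -0.017  0.152] turn [0.0007 0.0014 0.0001]
```

drive_tool(rows=[{"offset":[0,0,0.06],"rotation":[0,0,0],"claw":0.3},{"offset":[0,0,0.11],"rotation":[0,0,0],"claw":0.3},{"offset":[0,0,0.14],"rotation":[0,0,0],"claw":0.3},{"offset":[0,0,0.155],"rotation":[0,0,0],"claw":0.3},{"offset":[0,0,0.155],"rotation":[0,0,0],"claw":0.3},{"offset":[0,0,0.155],"rotation":[0,0,0],"claw":0.75},{"offset":[0,0,0.155],"rotation":[0,0,0],"claw":0.85},{"offset":[0,0,0.155],"rotation":[0,0,0],"claw":0.85},{"offset":[0,0,0.155],"rotation":[0,0,0],"claw":0.85},{"offset":[0,0,-0.0],"rotation":[0,0,0],"claw":0.85},{"offset":[0,0,-0.25],"rotation":[0,0,0],"claw":0.85},{"offset":[0,0,-0.5],"rotation":[0,0,0],"claw":0.85},{"offset":[0,0,-0.7],"rotation":[0,0,0],"claw":0.85},{"offset":[0,0,-0.7],"rotation":[0,0,0],"claw":0.85},{"offset":[0,0,-0.7],"rotation":[0,0,0],"claw":0.85}])

```text
clock: 13.3
tcp_pos: [0.541, 0.2889, 0.1536]
orientation: [-3.132, -0.219, -0.007]
contact_force: [0.1, 0.4, -0.6]
grip_width: 0.0725
gripper_force: 0.0
```

```bash
cat > lift.py <<'E'
from h import *
def lifter(f,roi):
    for c in blobs(f,(0,0,120),(180,60,255),roi,300):
        b=cast(f,c,.007)[:,:2]; r=cv2.minAreaRect((b*1000).astype(np.float32)); P=cv2.boxPoints(r)
        e=[(P[i],P[(i+1)%4]) for i in range(4)]; s=sorted(e,key=lambda q:np.linalg.norm(q[0]-q[1]))[:2]; m=[(q[0]+q[1])/2 for q in s]
        m.sort(key=lambda q:-q[0]); d=m[0]-m[1]; d/=np.linalg.norm(d); print("size",np.round(r[1],1),"tip",m[0].round(1),"yaw",np.degrees(np.arctan2(d[1],d[0])).round(2),"grip+15",(m[0]-85*d).round(1))
E
python3 -c "
from lift import *
f=grab_frame('top'); lifter(f,(440,265,505,390))
for c in blobs(f,(0,0,120),(180,45,255),(100,230,200,385)): (x,y),r=cv2.minEnclosingCircle(c); print('jar',x,y,r,cast(f,(x,y),.052))
plan(.468,-.3185,.15,-12.2)
"
```

```text
size [28.  83.3] tip [ 551.4 -336.7] yaw -12.31 grip+15 [ 468.4 -318.6]
jar 151.3000030517578 339.125 13.325098037719727 [[0.44167734 0.29641021 0.052     ]]
jar 159.5 287.5 12.90358829498291 [[0.53656046 0.28628236 0.052     ]]
tcp [0.5399 0.2881 0.1517] z-axis [ 0.001  0.    -1.   ] yaw 8.0 w 0.0727
shift [-1.038  3.938  0.009] turn [-0.0003 -0.0007  0.1763]
```

drive_tool(rows=[{"offset":[-0.06,0.24,0],"rotation":[0,0,0],"claw":0.6},{"offset":[-0.12,0.48,0],"rotation":[0,0,0],"claw":0.6},{"offset":[-0.18,0.72,0],"rotation":[0,0,0],"claw":0.6},{"offset":[-0.26,0.98,0],"rotation":[0,0,0],"claw":0.6}])

```text
clock: 13.68
tcp_pos: [0.5203, 0.1358, 0.1494]
orientation: [3.133, 0.221, -0.004]
contact_force: [0.4, -0.6, -0.2]
grip_width: 0.0511
gripper_force: 0.0
```

drive_tool(rows=[{"offset":[-0.06,0.24,0],"rotation":[0,0,0],"claw":0.6},{"offset":[-0.12,0.48,0],"rotation":[0,0,0],"claw":0.6},{"offset":[-0.18,0.72,0],"rotation":[0,0,0],"claw":0.6},{"offset":[-0.26,0.98,0],"rotation":[0,0,0],"claw":0.6}])

```text
clock: 14.02
tcp_pos: [0.5022, -0.0152, 0.1497]
orientation: [-3.133, -0.221, 0.003]
contact_force: [0.7, -0.3, 0.3]
grip_width: 0.0513
gripper_force: 0.0
```

drive_tool(rows=[{"offset":[-0.06,0.24,0],"rotation":[0,0,0],"claw":0.6},{"offset":[-0.12,0.48,0],"rotation":[0,0,0],"claw":0.6},{"offset":[-0.18,0.72,0],"rotation":[0,0,0],"claw":0.6},{"offset":[-0.26,0.98,0],"rotation":[0,0,0],"claw":0.6}])

```text
clock: 14.35
tcp_pos: [0.4841, -0.1659, 0.1497]
orientation: [-3.133, -0.221, 0.003]
contact_force: [1.1, -1.3, 0.0]
grip_width: 0.0514
gripper_force: 0.0
```

drive_tool(rows=[{"offset":[-0.06,0.24,0],"rotation":[0,0,0.04],"claw":0.6},{"offset":[-0.12,0.48,0],"rotation":[0,0,0.08],"claw":0.6},{"offset":[-0.18,0.72,0],"rotation":[0,0,0.12],"claw":0.6},{"offset":[-0.26,0.98,0],"rotation":[0,0,0.16],"claw":0.6},{"offset":[-0.26,1,0],"rotation":[0,0,0.177],"claw":0.6},{"offset":[-0.26,1,0],"rotation":[0,0,0.177],"claw":0.6},{"offset":[-0.26,1,0],"rotation":[0,0,0.177],"claw":0.6}])

```text
clock: 14.93
tcp_pos: [0.4667, -0.3182, 0.1495]
orientation: [-3.122, 0.334, 0.004]
contact_force: [0.1, 0.2, 0.0]
grip_width: 0.0516
gripper_force: 0.0
```

```bash
python3 -c "
from lift import *
f=grab_frame('wrist'); cv2.imwrite('pics/w4.png',f['frame'][:,:,::-1])
plan(.4684,-.3186,.008,-12.3)
lifter(f,(230,0,420,460))
g=grab_frame('top'); lifter(g,(440,265,505,390))
"
```

```text
tcp [ 0.4672 -0.3172  0.1498] z-axis [-0.002  0.002 -1.   ] yaw -12.11 w 0.0511
shift [0.012 0.009 0.945] turn [-0.0007  0.0011  0.0016]
size [45.5 10.1] tip [ 392.5 -365.6] yaw 9.98 grip+15 [ 308.8 -380.3]
size [29.2 86.2] tip [ 552.  -336.9] yaw -12.23 grip+15 [ 469.  -318.9]
size [28.  83.3] tip [ 551.4 -336.7] yaw -12.31 grip+15 [ 468.4 -318.6]
```

View pics/w4.png

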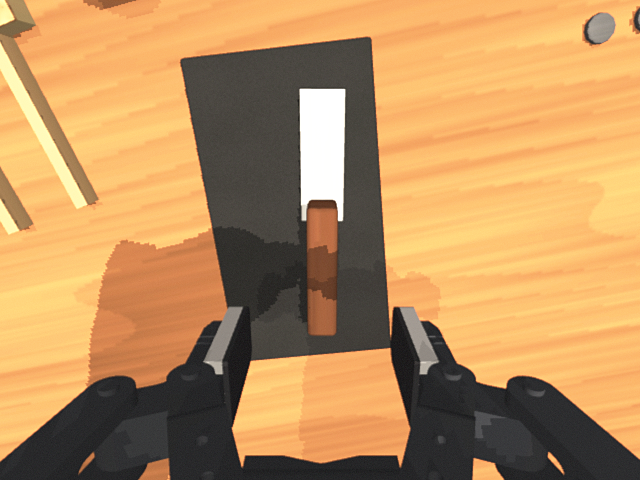

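drive_tool(rows=[{"offset":[0.012,0.01,0.2],"rotation":[0,0,0.0015],"claw":0.6},{"offset":[0.012,0.01,0.4],"rotation":[0,0,0.0015],"claw":0.6},{"offset":[0.012,0.01,0.6],"rotation":[0,0,0.0015],"claw":0.6},{"offset":[0.012,0.01,0.75],"rotation":[0,0,0.0015],"claw":0.6},{"offset":[0.012,0.01,0.85],"rotation":[0,0,0.0015],"claw":0.6},{"offset":[0.012,0.01,0.93],"rotation":[0,0,0.0015],"claw":0.6},{"offset":[0.012,0.01,0.93],"rotation":[0,0,0.0015],"claw":0.6},{"offset":[0.012,0.01,0.93],"rotation":[0,0,0.0015],"claw":0.6},{"offset":[0.012,0.01,0.93],"rotation":[0,0,0.0015],"claw":0.6},{"offset":[0.012,0.01,0.93],"rotation":[0,0,0.0015],"claw":0.4},{"offset":[0.012,0.01,0.93],"rotation":[0,0,0.0015],"claw":0.1},{"offset":[0.012,0.01,0.93],"rotation":[0,0,0.0015],"claw":0.1},{"offset":[0.012,0.01,0.93],"rotation":[0,0,0.0015],"claw":0.1},{"offset":[0.012,0.01,0.93],"rotation":[0,0,0.0015],"claw":0.1},{"offset":[0.012,0.01,0.93],"rotation":[0,0,0.0015],"claw":0.1},{"offset":[0.012,0.01,0.93],"rotation":[0,0,0.0015],"claw":0.1}], force=70)

```text
clock: 16.37
tcp_pos: [0.4697, -0.3212, 0.0128]
orientation: [3.122, -0.341, 0.003]
contact_force: [-1.7, 0.7, 5.9]
grip_width: 0.0184
gripper_force: 69.6
```

```bash
python3 -c "
from lift import *
plan(.4684,-.3186,.1,-12.3)
f=grab_frame('wrist'); lifter(f,(230,0,420,460))
g=grab_frame('top'); lifter(g,(440,265,505,390))
"
```

```text
tcp [ 0.4697 -0.3212  0.0128] z-axis [ 0.002 -0.001 -1.   ] yaw -12.45 w 0.0184
shift [-0.011 -0.015 -0.581] turn [ 0.0003 -0.0009 -0.0013]
size [28.4 76.8] tip [ 551.1 -339.1] yaw -12.44 grip+15 [ 468.1 -320.8]
size [28.  70.6] tip [ 550.9 -338.7] yaw -12.48 grip+15 [ 467.9 -320.3]
```

drive_tool(rows=[{"offset":[0,0,-0.1],"rotation":[0,0,0],"claw":0.1},{"offset":[0,0,-0.25],"rotation":[0,0,0],"claw":0.1},{"offset":[0,0,-0.45],"rotation":[0,0,0],"claw":0.1},{"offset":[0,0,-0.65],"rotation":[0,0,0],"claw":0.1},{"offset":[0,0,-0.75],"rotation":[0,0,0],"claw":0.1},{"offset":[0,0,-0.75],"rotation":[0,0,0],"claw":0.1}])

```text
clock: 16.97
tcp_pos: [0.4712, -0.3222, 0.1284]
orientation: [3.12, -0.341, 0.011]
contact_force: [0.1, -1.2, -0.7]
grip_width: 0.0182
gripper_force: 68.7
```

```bash
python3 -c "
from lift import *
plan(.430,-.061,.12,6.3)
"
```

```text
tcp [ 0.4712 -0.3222  0.1284] z-axis [ 0.007 -0.004 -1.   ] yaw -12.47 w 0.0182
shift [-0.645 -1.641  0.047] turn [ 0.0017 -0.0034 -0.1638]
```

drive_tool(rows=[{"offset":[-0.06,-0.15,0],"rotation":[0,0,0],"claw":0.1},{"offset":[-0.13,-0.33,0],"rotation":[0,0,0],"claw":0.1},{"offset":[-0.2,-0.5,0],"rotation":[0,0,0],"claw":0.1},{"offset":[-0.27,-0.68,0],"rotation":[0,0,0],"claw":0.1},{"offset":[-0.33,-0.85,0],"rotation":[0,0,0],"claw":0.1}])

```text
clock: 17.38
tcp_pos: [0.4468, -0.184, 0.1233]
orientation: [-3.123, 0.341, 0.002]
contact_force: [0.0, 0.0, -0.8]
grip_width: 0.0186
gripper_force: 68.7
```

drive_tool(rows=[{"offset":[-0.06,-0.15,0],"rotation":[0,0,-0.03],"claw":0.1},{"offset":[-0.13,-0.33,0],"rotation":[0,0,-0.06],"claw":0.1},{"offset":[-0.2,-0.5,0],"rotation":[0,0,-0.09],"claw":0.1},{"offset":[-0.27,-0.68,0],"rotation":[0,0,-0.12],"claw":0.1},{"offset":[-0.31,-0.78,0],"rotation":[0,0,-0.15],"claw":0.1},{"offset":[-0.31,-0.78,0],"rotation":[0,0,-0.164],"claw":0.1},{"offset":[-0.31,-0.78,0],"rotation":[0,0,-0.164],"claw":0.1},{"offset":[-0.31,-0.78,0],"rotation":[0,0,-0.164],"claw":0.1}])

```text
clock: 18.05
tcp_pos: [0.4278, -0.0618, 0.1238]
orientation: [3.137, 0.173, -0.001]
contact_force: [0.2, -1.3, -1.5]
grip_width: 0.0188
gripper_force: 68.7
```

```bash
python3 -c "
from lift import *
plan(.430,-.061,.12,6.3)
f=grab_frame('wrist');cv2.imwrite('pics/w5.png',f['frame'][:,:,::-1])
"
```

```text
tcp [ 0.4278 -0.0618  0.1238] z-axis [-0. -0. -1.] yaw 6.3 w 0.0188
shift [ 0.015 -0.004  0.025] turn [ 0.0001  0.0002 -0.    ]
```

View pics/w5.png

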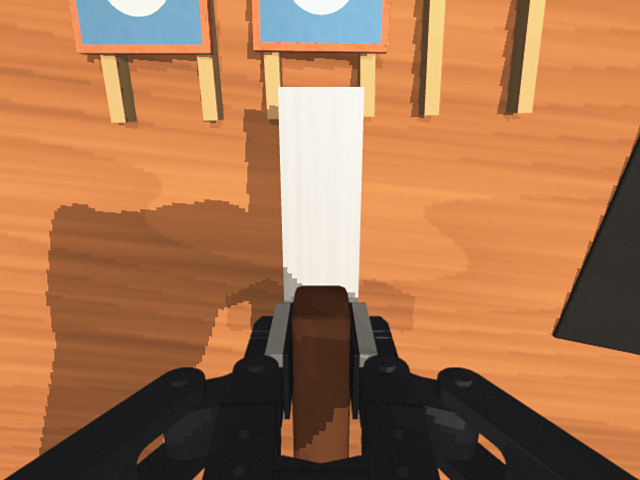

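The blade at x≈320 is in line with the middle lane. The rib ends at v≈115-122 give the board origin.

```bash
cat > rib.py <<'E'
from lift import *
f=grab_frame('wrist'); h=cv2.cvtColor(f['frame'],cv2.COLOR_RGB2HSV); m=((h[:,:,1]<148)&(h[:,:,1]>85)&(h[:,:,0]>13)&(h[:,:,2]>150)).astype(np.uint8)*255
m[:56]=0; m[135:]=0
cs,_=cv2.findContours(m,cv2.RETR_EXTERNAL,cv2.CHAIN_APPROX_NONE); O=[]
for c in sorted(cs,key=lambda c:c[:,0,0].mean()):
    if cv2.contourArea(c)<250: continue
    r=rect(f,c[:,0],.016); print(r[1:],"px end v",c[:,0,1].max())
    P=cast(f,c[:,0],.016)[:,:2]*1e3; e=P[P[:,0]<P[:,0].min()+3].mean(0); print("  end",e.round(1))
c=blobs(f,(0,0,170),(180,45,255),(240,70,400,300),800)[0]; print("blade",rect(f,c,get_obs()["tcp_pos"][2]-.0058))
E
python3 rib.py
```

```text
(array([500.5,  61.8]), array([34.5,  8.5]), 7.7) px end v 122
  end [483.9  60. ]
(array([506.5,  10. ]), array([32.9,  8.5]), 7.6) px end v 120
  end [490.8   8.1]
(array([511.2, -25.8]), array([32.3,  8.5]), 7.5) px end v 118
  end [495.8 -27.1]
(array([517.4, -77.5]), array([31.3,  8.2]), 8.4) px end v 116
  end [502.8 -80.5]
(array([ 521.7, -113.2]), array([30.5,  8.4]), 7.6) px end v 115
  end [ 507.3 -114.8]
(array([ 528. , -164.8]), array([29. ,  8.4]), 7.3) px end v 112
  end [ 514.1 -166.1]
blade ([[435.0, -47.0], [438.0, -75.0], [512.0, -67.0], [509.0, -39.0]], array([473.4, -57. ]), array([75., 28.]), 6.2)
```

```bash
cat >> h.py <<'E'
BO=np.array([.6075,-.0389]); BY=7.6
def bplan(tipx,by,zb):
    "tip at board x (mm), lane y, lifter underside height zb (mm)"
    a=np.radians(BY); p=BO+((tipx-83.2)*np.array([np.cos(a),np.sin(a)])+by*np.array([-np.sin(a),np.cos(a)]))/1e3
    plan(p[0],p[1],(zb+8.8)/1e3,BY)
E
python3 -c "
from h import *
bplan(-97,-.5,40)
bplan(-97,-.5,6)
import math
for t in range(0,121,8): print((round((-52*math.cos(math.radians(t))+52)/150,3), round(-(17+52*math.sin(math.radians(t))-9)/150,3)),end=' ')
"
```

```text
tcp [ 0.4279 -0.0623  0.1239] z-axis [-0. -0. -1.] yaw 6.22 w 0.0185
shift [0.006 0.007 0.5  ] turn [ 0.0001  0.0001 -0.012 ]
tcp [ 0.4279 -0.0623  0.1239] z-axis [-0. -0. -1.] yaw 6.22 w 0.0185
shift [0.006 0.007 0.727] turn [ 0.0001  0.0001 -0.012 ]
(0.0, -0.053) (0.003, -0.102) (0.013, -0.149) (0.03, -0.194) (0.053, -0.237) (0.081, -0.276) (0.115, -0.311) (0.153, -0.341) (0.195, -0.365) (0.24, -0.383) (0.286, -0.395) (0.335, -0.4) (0.383, -0.398) (0.431, -0.39) (0.477, -0.375) (0.52, -0.354)
```

drive_tool(rows=[{"offset":[0.006,0.007,0.1],"rotation":[0,0,-0.012],"claw":0.1},{"offset":[0.006,0.007,0.25],"rotation":[0,0,-0.012],"claw":0.1},{"offset":[0.006,0.007,0.4],"rotation":[0,0,-0.012],"claw":0.1},{"offset":[0.006,0.007,0.5],"rotation":[0,0,-0.012],"claw":0.1},{"offset":[0.006,0.007,0.5],"rotation":[0,0,-0.012],"claw":0.1},{"offset":[0.006,0.007,0.5],"rotation":[0,0,-0.012],"claw":0.1}])

```text
clock: 18.65
tcp_pos: [0.4284, -0.0628, 0.0486]
orientation: [-3.135, -0.209, 0.003]
contact_force: [-0.3, 0.6, -0.8]
grip_width: 0.0185
gripper_force: 68.7
```

```bash
python3 -c "
from h import *
bplan(-97,-.5,6)
f=grab_frame('wrist');g=grab_frame('scene');cv2.imwrite('pics/w6.png',np.hstack([cv2.resize(f['frame'],(400,300)),cv2.resize(g['frame'][170:290,200:360],(400,300))])[:,:,::-1])
"
```

```text
tcp [ 0.4284 -0.0628  0.0486] z-axis [-0.002 -0.    -1.   ] yaw 7.64 w 0.0185
shift [0.003 0.003 0.225] turn [-0.0001  0.001   0.0004]
```

View pics/w6.png

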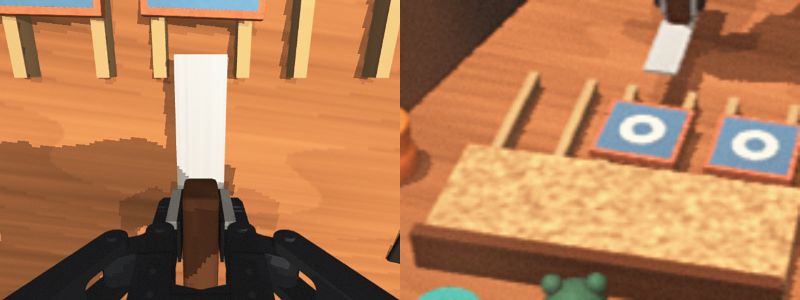

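The blade is centred between the middle ribs and short of the tile. I'll descend and check the force.

drive_tool(rows=[{"offset":[0.003,0.003,0.06],"rotation":[0,0,0],"claw":0.1},{"offset":[0.003,0.003,0.12],"rotation":[0,0,0],"claw":0.1},{"offset":[0.003,0.003,0.17],"rotation":[0,0,0],"claw":0.1},{"offset":[0.003,0.003,0.21],"rotation":[0,0,0],"claw":0.1},{"offset":[0.003,0.003,0.225],"rotation":[0,0,0],"claw":0.1},{"offset":[0.003,0.003,0.225],"rotation":[0,0,0],"claw":0.1},{"offset":[0.003,0.003,0.225],"rotation":[0,0,0],"claw":0.1}])

```text
clock: 19.33
tcp_pos: [0.4293, -0.0626, 0.0151]
orientation: [-3.134, -0.212, 0.001]
contact_force: [-0.1, 0.3, -1.3]
grip_width: 0.0186
gripper_force: 68.7
```

```bash
python3 -c "
from h import *
bplan(-52,-.5,6)
f=grab_frame('wrist')
c=blobs(f,(0,0,170),(180,45,255),(240,50,400,300),800)[0]; print('blade',rect(f,c,.009))
"
```

```text
tcp [ 0.4293 -0.0626  0.0151] z-axis [-0.001  0.    -1.   ] yaw 7.73 w 0.0186
shift [0.297 0.005 0.002] turn [-0.      0.0003  0.0012]
blade ([[436.0, -47.0], [440.0, -75.0], [514.0, -65.0], [510.0, -37.0]], array([474.8, -56.3]), array([74.8, 28.1]), 7.7)
```

drive_tool(rows=[{"offset":[0.05,0.003,0],"rotation":[0,0,0],"claw":0.1},{"offset":[0.1,0.003,0],"rotation":[0,0,0],"claw":0.1},{"offset":[0.15,0.003,0],"rotation":[0,0,0],"claw":0.1},{"offset":[0.2,0.003,0],"rotation":[0,0,0],"claw":0.1},{"offset":[0.25,0.003,0],"rotation":[0,0,0],"claw":0.1},{"offset":[0.295,0.003,0],"rotation":[0,0,0],"claw":0.1},{"offset":[0.295,0.003,0],"rotation":[0,0,0],"claw":0.1},{"offset":[0.295,0.003,0],"rotation":[0,0,0],"claw":0.1}])

```text
clock: 20.05
tcp_pos: [0.4737, -0.057, 0.0152]
orientation: [-3.134, -0.212, -0.0]
contact_force: [-0.3, 0.3, -1.3]
grip_width: 0.0186
gripper_force: 68.7
```

```bash
python3 -c "
from h import *
bplan(-52,-.5,6)
f=grab_frame('wrist');g=grab_frame('scene');cv2.imwrite('pics/w7.png',np.hstack([cv2.resize(f['frame'],(400,300)),cv2.resize(g['frame'][170:290,200:360],(400,300))])[:,:,::-1])
"
```

```text
tcp [ 0.4737 -0.057   0.0152] z-axis [ 0.  0. -1.] yaw 7.73 w 0.0186
shift [-0.001  0.002  0.003] turn [-0.     -0.      0.0012]
```

View pics/w7.png

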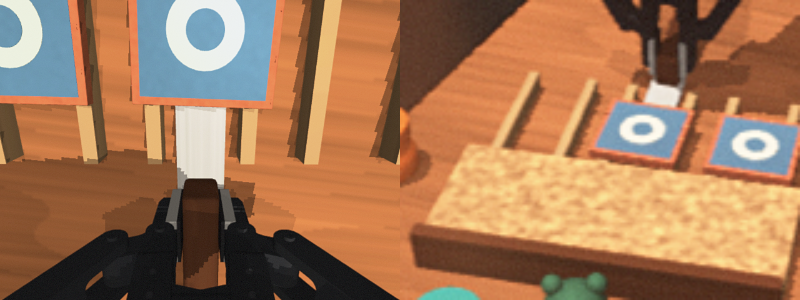

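The blade is under the tile. First I'll raise it along the arc to about 40° and check.

drive_tool(rows=[{"offset":[0,0,-0.03],"rotation":[0,0,0],"claw":0.1},{"offset":[0,0,-0.053],"rotation":[0,0,0],"claw":0.1},{"offset":[0.001,0,-0.078],"rotation":[0,0,0],"claw":0.1},{"offset":[0.003,0,-0.102],"rotation":[0,0,0],"claw":0.1},{"offset":[0.008,0,-0.125],"rotation":[0,0,0],"claw":0.1},{"offset":[0.013,0,-0.149],"rotation":[0,0,0],"claw":0.1},{"offset":[0.021,0,-0.172],"rotation":[0,0,0],"claw":0.1},{"offset":[0.03,0,-0.194],"rotation":[0,0,0],"claw":0.1},{"offset":[0.041,0,-0.216],"rotation":[0,0,0],"claw":0.1},{"offset":[0.053,0,-0.237],"rotation":[0,0,0],"claw":0.1},{"offset":[0.067,0,-0.257],"rotation":[0,0,0],"claw":0.1},{"offset":[0.081,0,-0.276],"rotation":[0,0,0],"claw":0.1},{"offset":[0.081,0,-0.276],"rotation":[0,0,0],"claw":0.1}])

```text
clock: 21.23
tcp_pos: [0.4864, -0.0554, 0.0573]
orientation: [3.134, 0.212, 0.002]
contact_force: [0.6, -0.6, -1.1]
grip_width: 0.0185
gripper_force: 68.7
```

```bash
python3 -c "
from h import *
state();plan(0,0,0,7.6)
f=grab_frame('wrist');g=grab_frame('scene');cv2.imwrite('pics/w8.png',np.hstack([cv2.resize(f['frame'],(400,300)),cv2.resize(g['frame'][170:290,200:360],(400,300))])[:,:,::-1])
"
```

```text
tcp [ 0.4864 -0.0554  0.0573] z-axis [ 0.001  0.    -1.   ] yaw 7.73 w 0.0185
shift [-3.164 -0.802  0.377] turn [ 0.0001 -0.0007  0.0011]
```

View pics/w8.png

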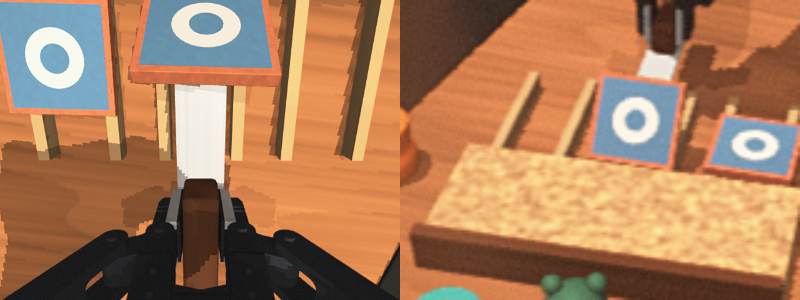

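The tile is lifting cleanly on the step. I'll carry on past upright.

drive_tool(rows=[{"offset":[0.017,0,-0.018],"rotation":[0,0,0],"claw":0.1},{"offset":[0.034,0,-0.035],"rotation":[0,0,0],"claw":0.1},{"offset":[0.053,0,-0.05],"rotation":[0,0,0],"claw":0.1},{"offset":[0.072,0,-0.065],"rotation":[0,0,0],"claw":0.1},{"offset":[0.093,0,-0.078],"rotation":[0,0,0],"claw":0.1},{"offset":[0.114,0,-0.089],"rotation":[0,0,0],"claw":0.1},{"offset":[0.136,0,-0.099],"rotation":[0,0,0],"claw":0.1},{"offset":[0.159,0,-0.107],"rotation":[0,0,0],"claw":0.1},{"offset":[0.182,0,-0.114],"rotation":[0,0,0],"claw":0.1},{"offset":[0.205,0,-0.119],"rotation":[0,0,0],"claw":0.1},{"offset":[0.23,0,-0.122],"rotation":[0,0,0],"claw":0.1},{"offset":[0.254,0,-0.124],"rotation":[0,0,0],"claw":0.1},{"offset":[0.278,0,-0.124],"rotation":[0,0,0],"claw":0.1},{"offset":[0.302,0,-0.122],"rotation":[0,0,0],"claw":0.1},{"offset":[0.326,0,-0.12],"rotation":[0,0,0],"claw":0.1},{"offset":[0.35,0,-0.115],"rotation":[0,0,0],"claw":0.1},{"offset":[0.38,0,-0.11],"rotation":[0,0,0],"claw":0.1},{"offset":[0.41,0,-0.105],"rotation":[0,0,0],"claw":0.1},{"offset":[0.43,0,-0.105],"rotation":[0,0,0],"claw":0.1},{"offset":[0.43,0,-0.105],"rotation":[0,0,0],"claw":0.1}])

```text
clock: 23.0
tcp_pos: [0.5501, -0.0466, 0.0724]
orientation: [-3.134, -0.212, -0.001]
contact_force: [0.0, 0.9, -0.3]
grip_width: 0.0186
gripper_force: 68.7
```

drive_tool(rows=[{"offset":[0,0,0],"rotation":[0,0,0],"claw":0.1},{"offset":[0,0,-0.1],"rotation":[0,0,0],"claw":0.1},{"offset":[-0.1,0,-0.2],"rotation":[0,0,0],"claw":0.1},{"offset":[-0.25,0,-0.25],"rotation":[0,0,0],"claw":0.1},{"offset":[-0.4,0,-0.25],"rotation":[0,0,0],"claw":0.1},{"offset":[-0.6,0,-0.25],"rotation":[0,0,0],"claw":0.1},{"offset":[-0.75,0,-0.25],"rotation":[0,0,0],"claw":0.1},{"offset":[-0.75,0,-0.25],"rotation":[0,0,0],"claw":0.1}])

```text
clock: 23.67
tcp_pos: [0.4319, -0.0631, 0.1093]
orientation: [3.134, 0.209, -0.009]
contact_force: [-0.9, -0.2, -1.8]
grip_width: 0.0188
gripper_force: 68.7
```

```bash
python3 -c "
from h import *
bplan(-97,89,50)
f=grab_frame('wrist');g=grab_frame('scene');cv2.imwrite('pics/w9.png',np.hstack([cv2.resize(f['frame'],(400,300)),cv2.resize(g['frame'][170:290,200:360],(400,300))])[:,:,::-1])
"
```

```text
tcp [ 0.4319 -0.0631  0.1093] z-axis [-0.006 -0.001 -1.   ] yaw 7.63 w 0.0188
shift [-0.018 -0.599  0.337] turn [0.0002 0.0029 0.0003]
```

View pics/w9.png

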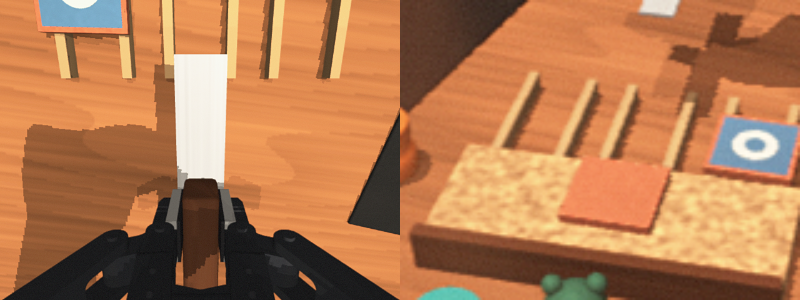

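Tile b lies face down and flat on the cork. Now lane c.

drive_tool(rows=[{"offset":[0.01,-0.15,0],"rotation":[0,0,0],"claw":0.1},{"offset":[0.02,-0.3,0],"rotation":[0,0,0],"claw":0.1},{"offset":[0.04,-0.45,0],"rotation":[0,0,0],"claw":0.1},{"offset":[0.05,-0.6,0],"rotation":[0,0,0],"claw":0.1},{"offset":[0.05,-0.6,0.1],"rotation":[0,0,0],"claw":0.1},{"offset":[0.05,-0.6,0.25],"rotation":[0,0,0],"claw":0.1},{"offset":[0.05,-0.6,0.33],"rotation":[0,0,0],"claw":0.1},{"offset":[0.05,-0.6,0.33],"rotation":[0,0,0],"claw":0.1},{"offset":[0.05,-0.6,0.33],"rotation":[0,0,0],"claw":0.1}])

```text
clock: 24.52
tcp_pos: [0.4338, 0.0287, 0.0602]
orientation: [-3.134, -0.212, 0.001]
contact_force: [0.9, 0.5, -1.2]
grip_width: 0.0185
gripper_force: 68.8
```

```bash
python3 -c "
from h import *
bplan(-88,89,6)
f=grab_frame('wrist'); h=cv2.cvtColor(f['frame'],cv2.COLOR_RGB2HSV)
c=blobs(f,(0,0,170),(180,45,255),(240,50,400,300),800)[0]; print('blade',rect(f,c,get_obs()['tcp_pos'][2]-.0058))
for c in blobs(f,(90,60,50),(125,255,255),(0,0,640,200)): print('tile',rect(f,c,.024))
"
```

```text
tcp [0.4338 0.0287 0.0602] z-axis [-0.001  0.    -1.   ] yaw 7.75 w 0.0185
shift [-0.053  0.007  0.303] turn [-0.0002  0.0003  0.0013]
blade ([[442.0, 44.0], [445.0, 16.0], [518.0, 26.0], [514.0, 54.0]], array([479.9,  35.1]), array([73.5, 27.9]), 7.8)
tile ([[520.0, 72.0], [528.0, 11.0], [552.0, 14.0], [543.0, 76.0]], array([535.9,  43.2]), array([23.5, 62.2]), 7.7)
```

drive_tool(rows=[{"offset":[-0.055,0.005,0],"rotation":[0,0,0],"claw":0.1},{"offset":[-0.055,0.005,0],"rotation":[0,0,0],"claw":0.1},{"offset":[-0.055,0.005,0.06],"rotation":[0,0,0],"claw":0.1},{"offset":[-0.055,0.005,0.12],"rotation":[0,0,0],"claw":0.1},{"offset":[-0.055,0.005,0.18],"rotation":[0,0,0],"claw":0.1},{"offset":[-0.055,0.005,0.24],"rotation":[0,0,0],"claw":0.1},{"offset":[-0.055,0.005,0.28],"rotation":[0,0,0],"claw":0.1},{"offset":[-0.055,0.005,0.3],"rotation":[0,0,0],"claw":0.1},{"offset":[-0.055,0.005,0.3],"rotation":[0,0,0],"claw":0.1},{"offset":[-0.055,0.005,0.3],"rotation":[0,0,0],"claw":0.1}])

```text
clock: 25.4
tcp_pos: [0.425, 0.0264, 0.0152]
orientation: [3.134, 0.212, -0.001]
contact_force: [0.1, 0.3, -0.3]
grip_width: 0.0188
gripper_force: 68.8
```

```bash
python3 -c "
from h import *
bplan(-52,89,6)
f=grab_frame('wrist')
c=blobs(f,(0,0,170),(180,45,255),(240,50,400,300),800)[0]; print('blade',rect(f,c,.009))
for c in blobs(f,(90,60,50),(125,255,255),(0,0,640,200)): print('tile',rect(f,c,.024))
"
```

```text
tcp [0.425  0.0264 0.0152] z-axis [-0.001 -0.    -1.   ] yaw 7.73 w 0.0188
shift [ 0.247 -0.     0.003] turn [-0.      0.0003  0.0012]
blade ([[432.0, 42.0], [435.0, 14.0], [509.0, 24.0], [506.0, 52.0]], array([470.5,  32.7]), array([74.8, 28. ]), 7.7)
tile ([[520.0, 72.0], [528.0, 11.0], [534.0, 12.0], [525.0, 73.0]], array([526.8,  42.2]), array([ 5.3, 61.9]), 7.7)
```

drive_tool(rows=[{"offset":[0.05,0,0],"rotation":[0,0,0],"claw":0.1},{"offset":[0.1,0,0],"rotation":[0,0,0],"claw":0.1},{"offset":[0.15,0,0],"rotation":[0,0,0],"claw":0.1},{"offset":[0.2,0,0],"rotation":[0,0,0],"claw":0.1},{"offset":[0.245,0,0],"rotation":[0,0,0],"claw":0.1},{"offset":[0.245,0,0],"rotation":[0,0,0],"claw":0.1},{"offset":[0.245,0,0],"rotation":[0,0,0],"claw":0.1}])

```text
clock: 26.03
tcp_pos: [0.4619, 0.0314, 0.0154]
orientation: [-3.134, -0.211, -0.0]
contact_force: [-0.4, -0.3, -1.0]
grip_width: 0.0188
gripper_force: 68.8
```

drive_tool(rows=[{"offset":[0,0,-0.03],"rotation":[0,0,0],"claw":0.1},{"offset":[0,0,-0.053],"rotation":[0,0,0],"claw":0.1},{"offset":[0.001,0,-0.078],"rotation":[0,0,0],"claw":0.1},{"offset":[0.003,0,-0.102],"rotation":[0,0,0],"claw":0.1},{"offset":[0.008,0,-0.125],"rotation":[0,0,0],"claw":0.1},{"offset":[0.013,0,-0.149],"rotation":[0,0,0],"claw":0.1},{"offset":[0.021,0,-0.172],"rotation":[0,0,0],"claw":0.1},{"offset":[0.03,0,-0.194],"rotation":[0,0,0],"claw":0.1},{"offset":[0.041,0,-0.216],"rotation":[0,0,0],"claw":0.1},{"offset":[0.053,0,-0.237],"rotation":[0,0,0],"claw":0.1},{"offset":[0.067,0,-0.257],"rotation":[0,0,0],"claw":0.1},{"offset":[0.081,0,-0.276],"rotation":[0,0,0],"claw":0.1},{"offset":[0.081,0,-0.276],"rotation":[0,0,0],"claw":0.1}])

```text
clock: 27.12
tcp_pos: [0.4745, 0.0331, 0.0574]
orientation: [-3.134, -0.211, -0.002]
contact_force: [0.6, 0.0, -1.1]
grip_width: 0.0181
gripper_force: 68.7
```

drive_tool(rows=[{"offset":[0.017,0,-0.018],"rotation":[0,0,0],"claw":0.1},{"offset":[0.034,0,-0.035],"rotation":[0,0,0],"claw":0.1},{"offset":[0.053,0,-0.05],"rotation":[0,0,0],"claw":0.1},{"offset":[0.072,0,-0.065],"rotation":[0,0,0],"claw":0.1},{"offset":[0.093,0,-0.078],"rotation":[0,0,0],"claw":0.1},{"offset":[0.114,0,-0.089],"rotation":[0,0,0],"claw":0.1},{"offset":[0.136,0,-0.099],"rotation":[0,0,0],"claw":0.1},{"offset":[0.159,0,-0.107],"rotation":[0,0,0],"claw":0.1},{"offset":[0.182,0,-0.114],"rotation":[0,0,0],"claw":0.1},{"offset":[0.205,0,-0.119],"rotation":[0,0,0],"claw":0.1},{"offset":[0.23,0,-0.122],"rotation":[0,0,0],"claw":0.1},{"offset":[0.254,0,-0.124],"rotation":[0,0,0],"claw":0.1},{"offset":[0.278,0,-0.124],"rotation":[0,0,0],"claw":0.1},{"offset":[0.302,0,-0.122],"rotation":[0,0,0],"claw":0.1},{"offset":[0.326,0,-0.12],"rotation":[0,0,0],"claw":0.1},{"offset":[0.35,0,-0.115],"rotation":[0,0,0],"claw":0.1},{"offset":[0.38,0,-0.11],"rotation":[0,0,0],"claw":0.1},{"offset":[0.41,0,-0.105],"rotation":[0,0,0],"claw":0.1},{"offset":[0.43,0,-0.105],"rotation":[0,0,0],"claw":0.1},{"offset":[0.43,0,-0.105],"rotation":[0,0,0],"claw":0.1}])

```text
clock: 28.78
tcp_pos: [0.5383, 0.0418, 0.0726]
orientation: [-3.134, -0.212, -0.001]
contact_force: [0.1, 0.4, -1.4]
grip_width: 0.0186
gripper_force: 68.7
```

drive_tool(rows=[{"offset":[0,0,0],"rotation":[0,0,0],"claw":0.1},{"offset":[0,0,-0.1],"rotation":[0,0,0],"claw":0.1},{"offset":[-0.1,0,-0.2],"rotation":[0,0,0],"claw":0.1},{"offset":[-0.25,0,-0.3],"rotation":[0,0,0],"claw":0.1},{"offset":[-0.4,0,-0.35],"rotation":[0,0,0],"claw":0.1},{"offset":[-0.55,0,-0.35],"rotation":[0,0,0],"claw":0.1},{"offset":[-0.6,0,-0.35],"rotation":[0,0,0],"claw":0.1},{"offset":[-0.6,0,-0.35],"rotation":[0,0,0],"claw":0.1}])

```text
clock: 29.45
tcp_pos: [0.4463, 0.0289, 0.1251]
orientation: [3.134, 0.211, -0.002]
contact_force: [-0.4, 0.6, -0.6]
grip_width: 0.0185
gripper_force: 68.7
```

```bash
python3 -c "
from h import *
plan(.4697,-.3212,.125,-12.45)
f=grab_frame('top');g=grab_frame('scene');cv2.imwrite('pics/w10.png',np.hstack([cv2.resize(f['frame'][150:390,100:420],(400,300)),cv2.resize(g['frame'][170:290,220:380],(400,300))])[:,:,::-1])
"
```

```text
tcp [0.4463 0.0289 0.1251] z-axis [-0.001 -0.001 -1.   ] yaw 7.72 w 0.0185
shift [-1.590e-01  2.334e+00  2.000e-03] turn [0.0005 0.0006 0.176 ]
```

View pics/w10.png

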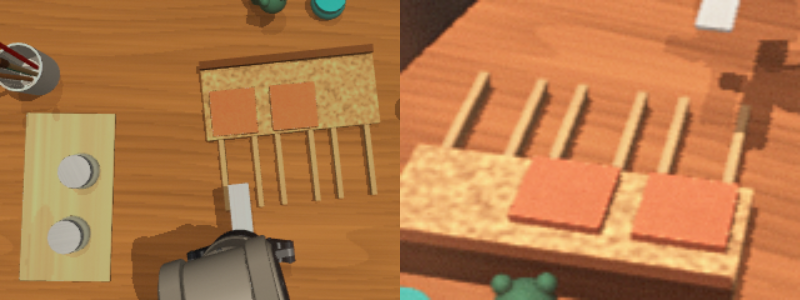

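Both tiles are face down and flat on the cork, and both jars stand on the tray. Now I'll return the lifter to its mat.

drive_tool(rows=[{"offset":[-0.01,0.2,0],"rotation":[0,0,0],"claw":0.1},{"offset":[-0.02,0.4,0],"rotation":[0,0,0],"claw":0.1},{"offset":[-0.03,0.6,0],"rotation":[0,0,0],"claw":0.1},{"offset":[-0.04,0.8,0],"rotation":[0,0,0],"claw":0.1},{"offset":[-0.05,1,0],"rotation":[0,0,0],"claw":0.1}])

```text
clock: 29.97
tcp_pos: [0.4626, -0.1216, 0.125]
orientation: [3.134, 0.212, 0.002]
contact_force: [0.9, -0.3, -0.1]
grip_width: 0.0184
gripper_force: 68.8
```

drive_tool(rows=[{"offset":[-0.02,0.2,0],"rotation":[0,0,0],"claw":0.1},{"offset":[-0.04,0.4,0],"rotation":[0,0,0],"claw":0.1},{"offset":[-0.05,0.6,0],"rotation":[0,0,0],"claw":0.1},{"offset":[-0.05,0.8,0],"rotation":[0,0,0],"claw":0.1},{"offset":[-0.05,1,0],"rotation":[0,0,0],"claw":0.1}])

```text
clock: 30.38
tcp_pos: [0.475, -0.2719, 0.1248]
orientation: [3.134, 0.212, 0.001]
contact_force: [-0.4, -0.1, -0.6]
grip_width: 0.0187
gripper_force: 68.8
```

drive_tool(rows=[{"offset":[-0.05,0.1,0],"rotation":[0,0,0.03],"claw":0.1},{"offset":[-0.05,0.194,0],"rotation":[0,0,0.06],"claw":0.1},{"offset":[-0.05,0.194,0],"rotation":[0,0,0.09],"claw":0.1},{"offset":[-0.05,0.194,0],"rotation":[0,0,0.122],"claw":0.1},{"offset":[-0.05,0.194,0.2],"rotation":[0,0,0.122],"claw":0.1},{"offset":[-0.05,0.194,0.4],"rotation":[0,0,0.122],"claw":0.1},{"offset":[-0.05,0.194,0.6],"rotation":[0,0,0.122],"claw":0.1},{"offset":[-0.05,0.194,0.6],"rotation":[0,0,0.122],"claw":0.1},{"offset":[-0.05,0.194,0.6],"rotation":[0,0,0.122],"claw":0.1}])

```text
clock: 31.13
tcp_pos: [0.4696, -0.299, 0.0338]
orientation: [-3.135, 0.172, 0.005]
contact_force: [0.6, 0.9, -0.6]
grip_width: 0.0183
gripper_force: 68.8
```

```bash
python3 -c "
from lift import *
plan(.468,-.300,.0135,-6.3)
for n,roi in (('wrist',(240,40,400,300)),('top',(440,265,505,390))): lifter(grab_frame(n),roi)
"
```

```text
tcp [ 0.4696 -0.299   0.0338] z-axis [-0.003  0.002 -1.   ] yaw -6.28 w 0.0183
shift [-0.009  0.008  0.135] turn [-0.0007  0.0017  0.0002]
size [32.4 86.6] tip [ 553.2 -308. ] yaw -6.22 grip+15 [ 468.7 -298.8]
size [28.9 73.5] tip [ 553.7 -315.9] yaw -6.3 grip+15 [ 469.2 -306.6]
```

Lower, release gently, then rise clear.

drive_tool(rows=[{"offset":[0,0,0.05],"rotation":[0,0,0],"claw":0.1},{"offset":[0,0,0.09],"rotation":[0,0,0],"claw":0.1},{"offset":[0,0,0.12],"rotation":[0,0,0],"claw":0.1},{"offset":[0,0,0.135],"rotation":[0,0,0],"claw":0.1},{"offset":[0,0,0.135],"rotation":[0,0,0],"claw":0.1},{"offset":[0,0,0.135],"rotation":[0,0,0],"claw":0.1},{"offset":[0,0,0.135],"rotation":[0,0,0],"claw":0.4},{"offset":[0,0,0.135],"rotation":[0,0,0],"claw":0.6},{"offset":[0,0,0.135],"rotation":[0,0,0],"claw":0.6},{"offset":[0,0,0.135],"rotation":[0,0,0],"claw":0.6},{"offset":[0,0,0],"rotation":[0,0,0],"claw":0.6},{"offset":[0,0,-0.2],"rotation":[0,0,0],"claw":0.6},{"offset":[0,0,-0.5],"rotation":[0,0,0],"claw":0.6},{"offset":[0,0,-0.8],"rotation":[0,0,0],"claw":0.6},{"offset":[0,0,-0.8],"rotation":[0,0,0],"claw":0.6}])

```text
clock: 32.48
tcp_pos: [0.4738, -0.3016, 0.1622]
orientation: [3.132, -0.172, 0.016]
contact_force: [0.7, -1.1, 0.7]
grip_width: 0.0515
gripper_force: 0.0
```

```bash
python3 -c "
from lift import *
for n,roi in (('wrist',(200,0,420,460)),('top',(440,265,505,390))): lifter(grab_frame(n),roi)
f=grab_frame('top');cv2.imwrite('pics/t11.png',f['frame'][:,:,::-1])
for c in blobs(f,(0,0,120),(180,45,255),(100,230,200,385)): (x,y),r=cv2.minEnclosingCircle(c); print('jar',r,cast(f,(x,y),.052))
"
```

```text
size [47.1 10.5] tip [ 400.7 -359.4] yaw 15.93 grip+15 [ 318.9 -382.8]
size [16.6 63.2] tip [ 416.2 -227.1] yaw -24.54 grip+15 [ 338.9 -191.8]
size [29.2 85.3] tip [ 553.4 -308.4] yaw -6.21 grip+15 [ 468.9 -299.2]
size [28.1 83.1] tip [ 553.5 -308.3] yaw -6.26 grip+15 [ 469. -299.]
jar 13.588770866394043 [[0.44134843 0.29728072 0.052     ]]
jar 13.296014785766602 [[0.5377203  0.28729625 0.052     ]]
```

View pics/t11.png

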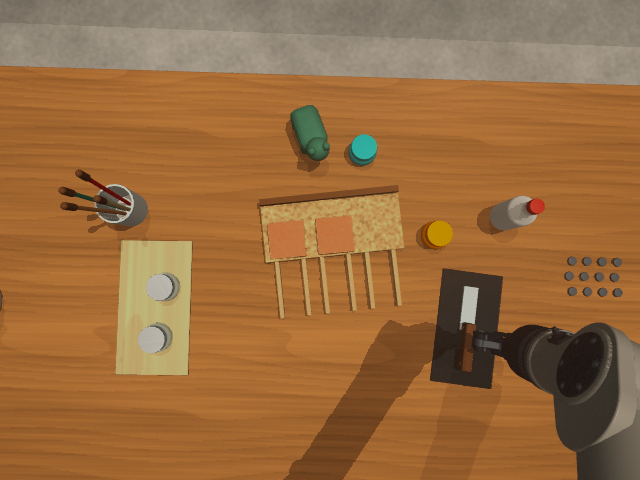

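The lifter lies on its mat, with the blade at (470,305). The jars are on the tray at (160,288) and (152,339), and the tiles are face down on the cork.

```bash
python3 -c "
from bench import *
print(hand_in())"
```

```text
the job is handed in; nothing more can be done
None
```

I finished the job and handed it in: both jars stand upright on the tray, both tiles (tile_b and tile_c) lie face down and flat on the cork, and the lifter is back lying on its mat.

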